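Assemble the plaster gateway maquette on its slab

ROBOT

A 7-joint arm with a two-finger parallel gripper is mounted at the origin on the work surface. World frame = base frame: x ahead of the robot, y to its left, z up, the work surface at z = 0. Lengths are in m, angles in rad, forces in N, time in s.
With the tool pointing down it reaches from about 0.4 to 0.85 m from the base axis. Payload 4.5 kg.
Tool frame: the origin (TCP) lies between the finger pads; the fingertips stand 11 mm ahead of it and the grasp point (between the pads) lies 8 mm behind it (r.tip_reach is the distance from the TCP to the fingertips, in m); x points along the fingers, y is the direction in which the jaws open and shut, and the axes are right-handed (so a half turn about x gives the same grasp; the last joint's range is limited). The gripper opens to 88 mm and grips with 3 to 60 N. Pads are 18 mm wide; open, the fingers measure 123 mm over their backs; the gripper's body (75 mm by 187 mm) begins 45 mm behind the grasp point.
Start: joints at [0.034, 0.689, -0.195, 1.565, 0.157, 0.902, -0.215], TCP at [0.625, 0, 0.25] pointing down, gripper open.
Joint ranges: [-3.01, 3.01], [-0.46, 2.08], [-1.47, 1.51], [0.13, 2.56], [-1, 4.14], [0.04, 2.09], [-2.66, 2.66]. Speed limits (rad/s): [2.57, 2.57, 3.14, 3.14, 3.14, 3.14, 3.14].

INTERFACE

Orientations are given as a unit quaternion [x, y, z, w].
In Python, from plant import r gives the robot as it stands.
- The arm moves only by the tool drive_tool, never from a script. Its argument "deltas" is a list of rows, each a list of 3 entries, a list of its own where there are three numbers: the turn, a rotation vector about the tool's x, y, z in degrees, then the shift along the tool's x, y, z in cm, then the finger opening in cm, from 0 to 8.81. A call has 1 to 12 rows; each row shifts and turns the commanded pose from where the row before left it, along the tool's axes as they then stand; what a row does not reach is not made up. A row lasts 1/12 s, in which the tool goes at most 41.7 mm and 7.16 degrees, less where a joint would pass 70% of its speed; a pose out of reach is approached as far as the arm can. A call is refused whole if a number of a shift passes 4.17 or a number of a turn 7.16, either way. A call with a gripper value outside its range is refused whole. The fingers move at their own pace and stop on an object; "force" is the grip in N (left out, the last holds). Time passes only in rows, so rows that do not move let the fingers close. It gives the time, the measured TCP pose, the force and the opening at its end, in the units of the state.
- r.get_state(): the state, without advancing time (a new reading comes with each control period).
- r.snapshot(name): name is "scene" or "side" or "wrist"; returns a dict with "color" (384x512x3 uint8, red, green, blue), "fov_y" (degrees; the focal length in pixels is half the picture's height over the tangent of half this angle, whatever the lens; pixels are square), "cx", "cy" (the principal point, pixels), "extrinsics" (4x4, takes a point from world to camera coordinates); the wrist camera has in their place "tool_from_camera" (4x4, takes a point from camera to tool coordinates, whose origin is the TCP and whose axes are the tool frame's). Camera axes: x right, y up, looking along -z (the intrinsics and any distortion apply to the point x, -y, -z); pixel columns grow to the right and rows downward; lengths in m; the calibration is good to about 2 mm. A picture is of the moment at which its call begins: read the wrist's pose just before it. There is no depth.
- r.finish_job(): hands the job in, once; it reports no verdict.
The state is a dict: "clock": time; "q": joint angles; "qd": joint speeds; "joint_torque": joint torques, N m; "tool_pos": TCP position; "eef_rot": TCP orientation; "contact_force": force on the tool from outside, world axes, zero at the start; "moment": the same for the moment, N m; "opening": opening from 0.0 (shut) to 1.0 (fully open).
Only numpy, scipy, OpenCV 4.12 (cv2) and the standard library are available. Lean on these libraries where they do the work, as an engineer would, in place of code of your own. Each camera call takes 0.05 s, during which the arm holds its last target. There are 200 camera calls.

TASK

Set up the plaster gateway model on the grey slab: stand the round column in the middle of the round footing and the square pier in the middle of the square footing, lay the lintel centrally across the two, in line with them, and set the urn upright on the middle of the lintel. Stand the obelisk on the bare slab straight behind the square pier (on the side away from the robot), about 85 mm from it centre to centre. Leave the ink jar where it is.

Things in the scene. Friction and masses are not known exactly. Their poses are not given: they have to be found in the camera images.
- column_mid (a point): White plaster round column, 85 mm tall, loose and upright: round base 40 mm in diameter and 10 mm thick, above it a plain round shaft 32 mm in diameter. Point: its centre, half-way up (42.5 mm above its underside). z up.
- pier_mid (a point): White plaster square pier, 85 mm tall, loose and upright: square base 40 x 40 mm and 10 mm thick, above it a plain square shaft 32 x 32 mm. Point: its centre, half-way up (42.5 mm above its underside). x and y square to its faces, z up.
- lintel_mid (a point): White plaster lintel, a plain beam lying flat, loose: 136 mm long (along its y), 34 mm wide (along its x), 22 mm high. Point: its centre, 11 mm above its underside.
- urn_mid (a point): White plaster urn, 52 mm tall, loose and upright: round foot 32 mm in diameter, thin stem, round bowl 42 mm in diameter (its side is straight from 21 to 39 mm above the underside), small knob on top. Point: its centre, half-way up (26 mm above its underside), inside the bowl.
- obelisk_mid (a point): White plaster obelisk, 90 mm tall, loose and upright: square pedestal 36 x 36 x 22 mm high, above it a slim straight square shaft 24 x 24 mm up to 76 mm, and a pointed tip. Point: its centre, half-way up (45 mm above its underside), in the shaft. x and y square to its faces, z up.
- slab: Grey model slab fixed to the table, 190 x 220 mm and 12 mm thick, turned up to about 25 degrees. Origin: on the table plane, midway between the two footings. Its x points away from the robot to its bare back part, its y (to the left) runs along the line of the footings. The slab reaches 55 mm in front of that line and 135 mm behind it; its top is 12 mm above the origin.
- round_footing: Low round white footing, 56 mm in diameter, 6 mm high, fixed on the slab 46 mm to one side of the slab's origin along the slab's y (left or right: it varies). Origin: centre of its underside, 12 mm above the table; its top is 6 mm higher, 18 mm above the table.
- square_footing: Low square white footing, 52 x 52 mm, 6 mm high, fixed on the slab 46 mm to the other side. Origin: centre of its underside, 12 mm above the table; its top is 18 mm above the table. Its axes are parallel to the slab's, x to the bare back part. The obelisk's place is on the bare slab, its centre about 85 mm along this x from the footing's centre (15 mm either way is fine).
- ink_jar: Bystander: glass ink jar with a black cap, 50 mm in diameter, 62 mm tall, loose. Origin: centre of its underside.
Not all that is in view belongs to the job. Leave any green or red look-alike of the part that bears pier_mid alone. What is shaped like the part that bears urn_mid but orange is not meant.

How it is judged:
At the end, for the whole second after the job is handed in: Column and pier within 10 mm of their footings' middles; lintel level on both, centred within 12 mm, in line within 0.15 rad; urn on it within 12 mm of its middle; obelisk on the slab 70-100 mm behind the square footing, 13 mm sideways; all upright, at rest; jar not moved over 25 mm (horizontal distance between column_mid and round_footing below 0.01 m and horizontal distance between pier_mid and square_footing below 0.01 m and z of column_mid in the frame of slab between 0.0555 and 0.0655 m and angle between each of column_mid, pier_mid, lintel_mid, urn_mid, obelisk_mid's own z axis and vertical below 0.08 rad and z of pier_mid in the frame of slab between 0.0555 and 0.0655 m and z of lintel_mid in the frame of slab between 0.109 and 0.119 m and z of urn_mid in the frame of slab between 0.146 and 0.156 m and z of obelisk_mid in the frame of slab between 0.052 and 0.062 m and horizontal distance between lintel_mid and slab below 0.012 m and angle between the y axis of lintel_mid and the y axis of slab, either way round below 0.15 rad and horizontal distance between urn_mid and lintel_mid below 0.012 m and x of obelisk_mid in the frame of square_footing between 0.07 and 0.1 m and y of obelisk_mid in the frame of square_footing between -0.013 and 0.013 m and linear speed of each of column, pier, lintel, urn, obelisk below 0.02 m/s); the robot touches nothing.
It fails at once if the ink jar pushed away or knocked over (distance of ink_jar from where it was at the start of the episode above 0.025 m or angle between ink_jar's own z axis and vertical above 0.35 rad).
It also fails if it takes over 144 s, if anything falls off the work surface, if the arm or the gripper's body presses on something with over 40 N, if the wrist force passes 120 N, or if a joint passes its speed limit or range.

## Working session

There is one attempt and no reset: what is moved stays moved. The work goes in short steps, Python scripts to look and compute and a tool call to move; the robot and the scene stay as the last step left them, time stands still between calls to the robot, and variables do not carry over. Pictures are saved under pics/ and viewed, about 12 in all and at most 16, crops included, and the job is handed in when it is done.

Besides the shell and the picture viewer there is one more tool, called after "Call:" as a command line: name --argument value ..., lists and objects as JSON in quotes. drive_tool: Moves the arm, as the interface text tells. Its arguments: {"type":"object","properties":{"deltas":{"type":"array","items":{"type":"array"}},"force":{"type":"number"}},"required":["deltas"]}

```bash
ls; mkdir -p pics
python3 - <<'E'
from plant import r
import cv2,numpy as np
s=r.get_state();print(s)
for n in("scene","side","wrist"):
    d=r.snapshot(n);cv2.imwrite(f"pics/{n}0.png",d["color"][:,:,::-1]);np.save(f"pics/{n}0.npy",d,allow_pickle=True)
    print(n,{k:(v if k!="color" else 0) for k,v in d.items()})
E
```

```text
pics
{'clock': 0.0, 'q': array([ 0.033778  ,  0.69000065, -0.19452481,  1.56634701,  0.15731622,
        0.90246553, -0.21512909]), 'qd': array([-0.00016849,  0.00072887,  0.00100746, -0.00042878,  0.00037737,
        0.00085236, -0.00055007]), 'joint_torque': array([ 3.38560185e-04, -5.27571630e+01, -1.26686912e+00, -1.53434461e+01,
       -5.26333472e-02,  6.56995355e-03,  1.65937727e-04]), 'tool_pos': array([ 6.24393279e-01, -3.06260130e-05,  2.48899081e-01]), 'eef_rot': array([-0.49948729, -0.50044617,  0.50046424, -0.49960146]), 'contact_force': array([ 0.55844066, -0.10058275,  0.71637768]), 'moment': array([0.00518176, 0.0276937 , 0.01005436]), 'opening': 0.9994083374261528}
scene {'color': 0, 'fov_y': 56.40933679784182, 'cx': 251.67014467277025, 'cy': 194.24130903277072, 'extrinsics': array([[-0.67810767,  0.7348198 ,  0.01448599,  0.32803248],
       [-0.61067943, -0.57429633,  0.54521038,  0.27987565],
       [ 0.40895063,  0.36086504,  0.83817409, -1.15586769],
       [ 0.        ,  0.        ,  0.        ,  1.        ]])}
side {'color': 0, 'fov_y': 57.14201636946308, 'cx': 255.05230561306556, 'cy': 193.39730004418033, 'extrinsics': array([[ 0.86486051, -0.5017818 , -0.01520937, -0.40633389],
       [ 0.35458304,  0.58914407,  0.72607171, -0.23486968],
       [-0.35536905, -0.63334373,  0.68745076, -0.93948605],
       [ 0.        ,  0.        ,  0.        ,  1.        ]])}
wrist {'color': 0, 'fov_y': 66.23285384362165, 'cx': 254.55839048834926, 'cy': 193.64457741663742, 'tool_from_camera': array([[ 1.04572079e-03,  2.90018746e-01, -9.57020393e-01,
        -1.34666589e-01],
       [ 9.99999453e-01, -3.28031871e-04,  9.93275411e-04,
        -1.59394330e-04],
       [-2.58647014e-05, -9.57020909e-01, -2.90018930e-01,
        -7.44541617e-02],
       [ 0.00000000e+00,  0.00000000e+00,  0.00000000e+00,
         1.00000000e+00]])}
```

View pics/scene0.png

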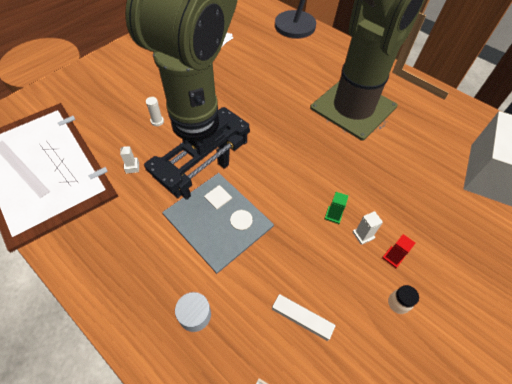

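View pics/side0.png

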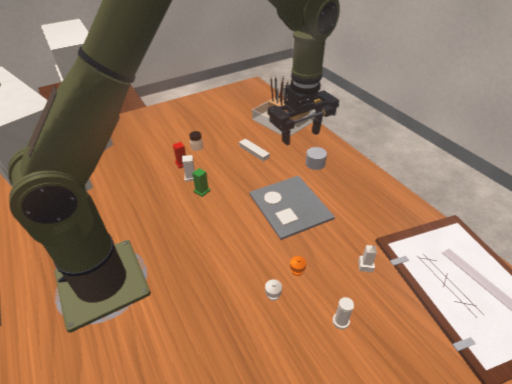

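View pics/wrist0.png

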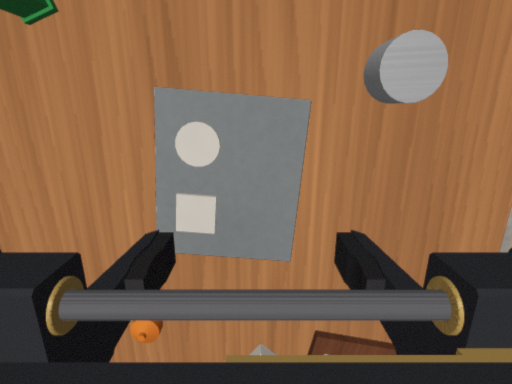

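The scene view shows the slab at (218,220), pier (368,228) between the green and red look-alikes, lintel (303,316), jar (405,298), obelisk (130,160) and column (155,110). The side view adds the white urn (273,289) next to the orange one (298,265). The wrist view shows the slab with the round footing at (197,144) and the square one at (196,214).

```bash
cat > h.py <<'E'
import numpy as np, cv2
from scipy.spatial.transform import Rotation as R
from plant import r
def snap(name,save=None):
    s=r.get_state(); d=r.snapshot(name); d["s"]=s; prep(d,name)
    if save: cv2.imwrite(f"pics/{save}.png",d["color"][:,:,::-1])
    return d
def prep(d,name):
    if name=="wrist":
        s=d["s"];T=np.eye(4);T[:3,:3]=R.from_quat(s["eef_rot"]).as_matrix();T[:3,3]=s["tool_pos"]
        d["W"]=T@d["tool_from_camera"]
    else: d["W"]=np.linalg.inv(d["extrinsics"])
    d["f"]=192/np.tan(np.radians(d["fov_y"]/2))
def ray(d,u,v):
    p=np.array([(u-d["cx"])/d["f"],-(v-d["cy"])/d["f"],-1]);p=d["W"][:3,:3]@p
    return d["W"][:3,3],p/np.linalg.norm(p)
def plane(d,u,v,z):
    o,p=ray(d,u,v);return o+p*(z-o[2])/p[2]
def pts(d,c,z): return np.array([plane(d,u,v,z)[:2] for u,v in np.reshape(c,(-1,2))])
def tri(a,ua,b,ub):
    A=0;B=0
    for d,u in((a,ua),(b,ub)):
        o,p=ray(d,*u);M=np.eye(3)-np.outer(p,p);A=A+M;B=B+M@o
    return np.linalg.solve(A,B)
def proj(d,P):
    c=np.linalg.inv(d["W"])@np.append(P,1);return d["cx"]-d["f"]*c[0]/c[2],d["cy"]+d["f"]*c[1]/c[2]
def white(d,smax=45,vmin=110):
    h=cv2.cvtColor(d["color"],cv2.COLOR_RGB2HSV);return ((h[...,1]<smax)&(h[...,2]>vmin)).astype(np.uint8)
def comps(m,amin=60):
    c,_=cv2.findContours(m,cv2.RETR_EXTERNAL,cv2.CHAIN_APPROX_NONE)
    return [x for x in c if cv2.contourArea(x)>amin]
def cen(c):
    m=cv2.moments(c);return m["m10"]/m["m00"],m["m01"]/m["m00"]
E
python3 - <<'E'
from h import *
s0=r.get_state()
D={}
for n in("scene","side","wrist"):
    d=np.load(f"pics/{n}0.npy",allow_pickle=True).item();d["s"]=s0;prep(d,n);D[n]=d
    print(n)
    for c in comps(white(d)):
        u,v=cen(c);print(' %.0f %.0f area %.0f'%(u,v,cv2.contourArea(c)),plane(d,u,v,0.018).round(3)[:2],cv2.boundingRect(c))
d=D["wrist"];h=cv2.cvtColor(d["color"],cv2.COLOR_RGB2HSV);print("slab px",h[120,250],h[144,197],h[40,430],h[300,250])
E
```

```text
scene
 304 317 area 948 [0.634 0.292] (273, 295, 62, 45)
 193 311 area 992 [0.789 0.107] (175, 292, 36, 39)
 41 333 area 9194 [ 1.036 -0.091] (0, 234, 123, 150)
 370 227 area 322 [0.347 0.278] (354, 212, 28, 32)
 218 221 area 5464 [ 0.597 -0.011] (163, 173, 111, 100)
 129 160 area 284 [ 0.631 -0.332] (121, 147, 18, 26)
 209 161 area 79 [ 0.479 -0.169] (189, 144, 41, 34)
 43 172 area 8380 [ 0.816 -0.469] (0, 110, 107, 127)
 154 111 area 246 [ 0.46  -0.433] (146, 97, 17, 29)
 498 162 area 2168 [-0.081  0.431] (466, 93, 46, 112)
 476 76 area 699 [-0.399  0.227] (457, 57, 39, 40)
 417 48 area 276 [-0.401  0.001] (406, 30, 23, 36)
 502 33 area 582 [-0.712  0.194] (486, 4, 26, 48)
 434 9 area 252 [-0.681 -0.075] (424, 0, 22, 22)
side
 343 313 area 336 [ 0.482 -0.399] (333, 298, 20, 30)
 273 289 area 202 [ 0.373 -0.259] (266, 280, 15, 20)
 367 259 area 247 [ 0.642 -0.311] (359, 246, 17, 25)
 463 289 area 9708 [ 0.784 -0.503] (388, 223, 124, 147)
 290 206 area 2774 [ 0.576 -0.037] (250, 176, 84, 62)
 188 166 area 124 [0.376 0.316] (183, 156, 10, 24)
 316 154 area 190 [0.809 0.138] (306, 147, 21, 20)
 254 148 area 190 [0.63  0.286] (240, 139, 28, 20)
 265 121 area 156 [0.767 0.427] (253, 110, 29, 24)
 425 168 area 10684 [ 1.084 -0.128] (319, 77, 193, 187)
 232 79 area 1508 [0.828 0.847] (142, 57, 151, 46)
 434 65 area 22110 [1.793 0.428] (322, 0, 190, 176)
 211 37 area 8736 [0.983 1.421] (131, 0, 163, 88)
 37 52 area 8623 [0.025 1.751] (0, 0, 102, 140)
wrist
 262 351 area 121 [ 0.635 -0.291] (251, 345, 24, 10)
 507 237 area 218 [ 0.966 -0.097] (500, 208, 12, 44)
 229 171 area 23010 [ 0.591 -0.007] (154, 87, 157, 174)
 412 65 area 3974 [0.804 0.117] (367, 30, 81, 73)
slab px [ 90   6 124] [ 19  20 200] [  0   3 165] [130   9  89]
```

Run:
```python
from h import *
s0=r.get_state()
D={}
for n in("scene","side","wrist"):
    d=np.load(f"pics/{n}0.npy",allow_pickle=True).item();d["s"]=s0;prep(d,n);D[n]=d
# footings (bright) in the three views
for n,v in(("wrist",165),("scene",165),("side",165)):
    for c in comps(white(D[n],60,v),80):
        u,w=cen(c);p=plane(D[n],u,w,.018)[:2]
        if abs(p[0]-.57)<.06 and abs(p[1])<.1: 
            print(n,(round(u),round(w)),cv2.contourArea(c),p.round(4), cv2.minAreaRect((pts(D[n],c,.018)*1000).astype(np.float32)))
d=D["wrist"]
c=max(comps(white(d)),key=cv2.contourArea);print("slab",cv2.minAreaRect((pts(d,c,.012)*1000).astype(np.float32)))
def near(n,u,v):
    cs=comps(white(D[n]));return min(cs,key=lambda c:np.hypot(cen(c)[0]-u,cen(c)[1]-v))
for nm,a,b in(("column",(154,111),(343,313)),("obelisk",(129,160),(367,259)),("lintel",(304,317),(254,148)),("pier",(370,227),(188,166))):
    A=near("scene",*a);B=near("side",*b);ua=cen(A);ub=cen(B)
    print(nm,tri(D["scene"],ua,D["side"],ub).round(4))
print("urn",plane(D["side"],*cen(near("side",273,289)),.026).round(4))
L=near("scene",304,317);print("lintel top",cv2.minAreaRect((pts(D["scene"],L,.022)*1000).astype(np.float32)))
for nm,hl,hh in(("green",50,70),("red",0,6),("orange",7,14)):
    u=[]
    for n in("scene","side"):
        h=cv2.cvtColor(D[n]["color"],cv2.COLOR_RGB2HSV)
        m=((h[...,0]>=hl)&(h[...,0]<=hh)&(h[...,1]>200)&(h[...,2]>60)).astype(np.uint8)
        cs=comps(m,60);print(nm,n,[(tuple(np.round(cen(c))),cv2.contourArea(c)) for c in cs][:6])
```

```text
wrist (195, 213) 1384.0 [ 0.545  -0.0636] ((545.2498779296875, -64.30552673339844), (52.59128189086914, 51.352760314941406), 85.57642364501953)
wrist (197, 144) 1508.5 [0.5524 0.0278] ((552.4278564453125, 27.023963928222656), (54.698333740234375, 54.088871002197266), 0.014553183689713478)
scene (241, 219) 347.5 [0.5524 0.0268] ((551.94482421875, 25.81538963317871), (57.764068603515625, 55.83989715576172), 43.13357162475586)
scene (218, 196) 355.5 [ 0.5448 -0.0647] ((544.135986328125, -65.36856842041016), (58.31355667114258, 53.71324920654297), 85.29582977294922)
side (286, 216) 215.5 [ 0.5419 -0.0655] ((542.5498657226562, -64.91665649414062), (55.19379425048828, 55.74551010131836), 86.56845092773438)
side (272, 197) 158.5 [0.5496 0.026 ] ((550.4714965820312, 25.988758087158203), (55.82395553588867, 55.02716827392578), 58.822898864746094)
slab ((588.7459716796875, -21.407752990722656), (217.9790496826172, 187.9349822998047), 85.37321472167969)
column [ 0.4714 -0.4081  0.0425]
obelisk [ 0.6338 -0.3186  0.0326]
lintel [0.633  0.2915 0.0132]
pier [0.3659 0.2798 0.0473]
urn [ 0.37   -0.2626  0.026 ]
lintel top ((635.7279052734375, 290.165771484375), (34.964210510253906, 134.5491485595703), 13.232900619506836)
green scene []
green side []
red scene [((np.float64(398.0), np.float64(251.0)), 482.5)]
red side []
orange scene []
orange side [((np.float64(297.0), np.float64(265.0)), 203.0)]
```

Call:
drive_tool --deltas '[[[4.6,0,0],[0,0,0],8],[[0,0,0],[0.3,-1.15,3.1],8],[[0,0,0],[0.3,-1.15,3.1],8],[[0,0,0],[0.3,-1.15,3.1],8],[[0,0,0],[0.3,-1.15,3.1],8],[[0,0,0],[0.3,-1.15,3.1],8],[[0,0,0],[0.3,-1.15,3.1],8],[[0,0,0],[0.3,-1.15,3.1],8],[[0,0,0],[0.3,-1.15,3.1],8],[[0,0,0],[0.3,-1.15,3.1],8],[[0,0,0],[0.3,-1.15,3.1],8],[[0,0,0],[0,0,0],8]]' --force 20

```text
clock: 1.15
tool_pos: [0.4801, -0.3081, 0.2187]
eef_rot: [-0.52, -0.476, 0.525, -0.477]
contact_force: [-0.7, -0.7, -0.1]
opening: 0.905
```

```bash
cat >> h.py <<'E'
def pose():
    s=r.get_state();M=R.from_quat(s["eef_rot"]).as_matrix()
    return s["tool_pos"],M
def to(x,y,z,yaw=None):
    p,M=pose();d=M.T@(np.array([x,y,z])-p)*100
    yw=np.degrees(np.arctan2(M[1,1],M[0,1]))
    s=r.get_state();print("t %.2f pos"%s["clock"],p.round(4),"yaw %.1f"%yw,"tilt",M[:,0].round(3),"| tool delta cm",d.round(2),"turn x deg",None if yaw is None else round(yw-yaw,1),"F",s["contact_force"].round(1),"open cm %.2f"%(s["opening"]*8.81))
E
python3 - <<'E'
from h import *
to(.471,-.408,.065)
d=snap("wrist","w1")
for c in comps(white(d,45,120),100): print(np.round(cen(c)),cv2.contourArea(c),plane(d,*cen(c),.085).round(4),cv2.boundingRect(c))
E
```

```text
t 1.15 pos [ 0.4801 -0.3081  0.2187] yaw -5.3 tilt [-0.005 -0.005 -1.   ] | tool delta cm [15.42  0.08  9.95] turn x deg None F [-0.7 -0.7 -0.1] open cm 7.97
[257. 259.] 1493.0 [ 0.4745 -0.3857  0.085 ] (243, 228, 30, 62)
[398. 169.] 1700.0 [ 0.6126 -0.304   0.085 ] (365, 144, 68, 50)
[482. 204.] 5986.0 [ 0.6945 -0.3452  0.085 ] (436, 143, 76, 114)
[151. 141.] 1176.0 [ 0.3895 -0.2575  0.085 ] (131, 122, 40, 39)
```

View pics/w1.png

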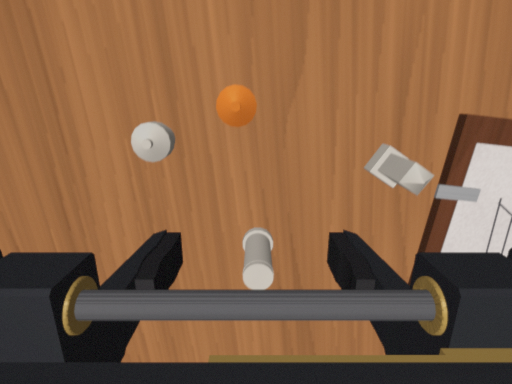

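The wrist view has the column base at (258,241) and top at (258,275), the urn at (151,141), the orange urn at (236,105) and the obelisk turned at (398,169).

Run:
```python
from h import *
im=cv2.imread("pics/w1.png")
a=cv2.resize(im[135:205,350:445],None,fx=6,fy=6,interpolation=cv2.INTER_CUBIC)
b=cv2.resize(im[220:295,235:285],None,fx=4,fy=4,interpolation=cv2.INTER_CUBIC)
o=np.zeros((420,770,3),np.uint8);o[:a.shape[0],:a.shape[1]]=a;o[:b.shape[0],570:770]=b
cv2.imwrite("pics/c1.png",o)
```

```text
(no output)
```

View pics/c1.png

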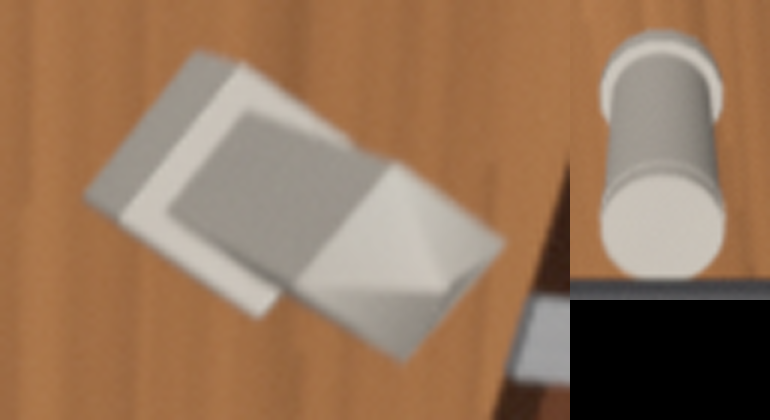

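The crop shows the obelisk's pedestal top corners at about (390,145), (370,171) and (393,188), its shaft top corners at about (416,162), (434,175), (417,195) and (400,183), and the column top circle centred at (258.3,276.5).

Run:
```python
from h import *
d=snap("wrist")
print("column",plane(d,258.3,276.5,.085).round(4), "base top rim", plane(d,258,227.5,.01).round(4))
a=pts(d,[(390.5,145.5),(370.3,171.2),(393.3,188)],.022);print("ped centre",((a[0]+a[2])/2).round(4),np.degrees(np.arctan2(*(a[0]-a[1])[::-1])),np.degrees(np.arctan2(*(a[2]-a[1])[::-1])),np.linalg.norm(a[0]-a[1]),np.linalg.norm(a[2]-a[1]))
b=pts(d,[(415.8,162.2),(434.2,175),(417.2,195),(399.5,182.8)],.076);print("shaft top",b.mean(0).round(4),[np.degrees(np.arctan2(*(b[i]-b[i-1])[::-1])).round(1) for i in range(4)],[np.linalg.norm(b[i]-b[i-1]).round(4) for i in range(4)])
print("urn knob",plane(d,150,144,.052).round(4));
c=[c for c in comps(white(d,45,120),100) if cen(c)[0]<200][0];print("urn bowl",plane(d,*cv2.minEnclosingCircle(c)[0],.03),cv2.minEnclosingCircle(c))
to(.4725,-.406,.07,-4.7)
```

```text
column [ 0.477  -0.4019  0.085 ] base top rim [ 0.4792 -0.3792  0.01  ]
ped centre [ 0.6385 -0.3128] 51.79352594876524 -39.57237959899106 0.03514108515374595 0.035371044043545304
shaft top [ 0.6386 -0.313 ] [np.float64(53.1), np.float64(-37.4), np.float64(-128.0), np.float64(142.1)] [np.float64(0.0239), np.float64(0.0233), np.float64(0.0241), np.float64(0.0229)]
urn knob [ 0.3785 -0.2595  0.052 ]
urn bowl [ 0.37057122 -0.26132545  0.03      ] ((150.08041381835938, 143.7111358642578), 20.876880645751953)
t 1.25 pos [ 0.4843 -0.3013  0.2193] yaw -4.8 tilt [-0.001 -0.    -1.   ] | tool delta cm [14.93 -0.29 10.53] turn x deg -0.1 F [ 0.4 -0.  -0.1] open cm 7.98
```

The pixels came from a frame taken before the arm settled, so I'll redo this with the arm at rest.

Run:
```python
from h import *
d=snap("wrist");to(0,0,0);im=cv2.cvtColor(cv2.imread("pics/w1.png"),cv2.COLOR_BGR2GRAY);g=cv2.cvtColor(d["color"],cv2.COLOR_RGB2GRAY)
def sh(x,y,w,h):
    m=cv2.matchTemplate(g[y-30:y+h+30,x-30:x+w+30],im[y:y+h,x:x+w],cv2.TM_CCOEFF_NORMED);_,v,_,l=cv2.minMaxLoc(m);print("shift",l[0]-30,l[1]-30,round(v,3));return np.array(l)-30
s=sh(362,140,75,58)
a=pts(d,np.array([(390.5,145.5),(370.3,171.2),(393.3,188)])+s,.022);print("ped centre",((a[0]+a[2])/2).round(4),np.degrees(np.arctan2(*(a[0]-a[1])[::-1])),np.degrees(np.arctan2(*(a[2]-a[1])[::-1])))
b=pts(d,np.array([(415.8,162.2),(434.2,175),(417.2,195),(399.5,182.8)])+s,.076);print("shaft top",b.mean(0).round(4))
s=sh(240,255,36,33);print("column",plane(d,258.3+s[0],276.5+s[1],.085).round(4))
s=sh(240,225,36,25);print("column base rim",plane(d,258+s[0],227.5+s[1],.01).round(4))
s=sh(128,118,46,46);print("urn knob",plane(d,150+s[0],144+s[1],.052).round(4))
c=[c for c in comps(white(d,45,120),100) if cen(c)[0]<200][0];print("urn bowl",plane(d,*cv2.minEnclosingCircle(c)[0],.039),cv2.minEnclosingCircle(c))
```

```text
t 1.30 pos [ 0.4856 -0.2994  0.2195] yaw -4.6 tilt [ 0.     0.001 -1.   ] | tool delta cm [ 21.98 -50.82 -25.91] turn x deg None F [0.2 0.5 0.1] open cm 7.99
shift -6 8 0.97
ped centre [ 0.6347 -0.3178] 51.98006522906378 -39.635763992987314
shaft top [ 0.6358 -0.3169]
shift -5 2 0.851
column [ 0.4741 -0.4007  0.085 ]
shift -4 6 0.996
column base rim [ 0.476  -0.3838  0.01  ]
shift -3 7 0.996
urn knob [ 0.376  -0.2635  0.052 ]
urn bowl [ 0.37417088 -0.26070203  0.039     ] ((149.08209228515625, 146.723876953125), 20.881980895996094)
```

Call:
drive_tool --deltas '[[[0,0,0],[0,-0.08,2.65],8],[[0,0,0],[0,-0.08,2.65],8],[[0,0,0],[0,-0.08,2.65],8],[[0,0,0],[0,-0.08,2.65],8],[[0,0,0],[3.4,0,0],8],[[0,0,0],[3.4,0,0],8],[[0,0,0],[3.4,0,0],8],[[0,0,0],[3.4,0,0],8],[[0,0,0],[3.4,0,0],8],[[0,0,0],[0.2,0,0],8],[[0,0,0],[0,0,0],8],[[0,0,0],[0,0,0],8]]'

```text
clock: 2.3
tool_pos: [0.4757, -0.4046, 0.0492]
eef_rot: [0.52, 0.479, -0.519, 0.481]
contact_force: [0.8, -0.1, 0.4]
opening: 0.906
```

Run:
```python
from h import *
to(.474,-.405,.047,-4.6)
d=snap("wrist","w2")
```

```text
t 2.30 pos [ 0.4757 -0.4046  0.0492] yaw -4.5 tilt [ 0.002 -0.001 -1.   ] | tool delta cm [ 0.22 -0.17  0.05] turn x deg 0.1 F [ 0.8 -0.1  0.4] open cm 7.98
```

View pics/w2.png

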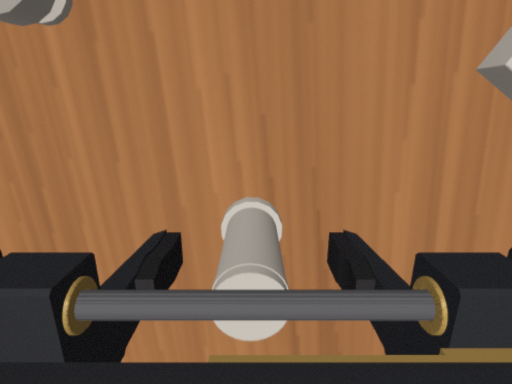

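The column stands between the fingers, with its base at (252,229) and its top at about (251,301).

Run:
```python
from h import *
d=snap("wrist")
print(plane(d,250,301,.085),plane(d,252,198,.01),plane(d,252,260,.01)); 
to(.474,-.405,.047)
for v in (261,338): print(v,plane(d,250,v,.085).round(4))
```

```text
[ 0.47368288 -0.40555652  0.085     ] [ 0.4755986  -0.38670178  0.01      ] [ 0.47205775 -0.42990061  0.01      ]
t 2.40 pos [ 0.4758 -0.4057  0.0503] yaw -4.6 tilt [ 0.004 -0.002 -1.   ] | tool delta cm [ 0.33 -0.19 -0.06] turn x deg None F [-0.2 -0.2  0.8] open cm 7.97
261 [ 0.4752 -0.3877  0.085 ]
338 [ 0.4722 -0.4236  0.085 ]
```

Call:
drive_tool --deltas '[[[0,0,0],[0,0,0],2.5],[[0,0,0],[0,0,0],2.5],[[0,0,0],[0,0,0],2.5],[[0,0,0],[0,0,0],2.5],[[0,0,0],[0,0,0],2.5],[[0,0,0],[0,0,0],2.5]]' --force 25

```text
clock: 2.9
tool_pos: [0.4738, -0.4052, 0.0478]
eef_rot: [0.52, 0.479, -0.52, 0.48]
contact_force: [0.1, 0.6, -0.6]
opening: 0.478
```

Call:
drive_tool --deltas '[[[0,0,0],[-1.5,0,0],2.5],[[0,0,0],[-2.5,0,0],2.5],[[0,0,0],[-2.5,0,0],2.5],[[0,0,0],[-2.5,0,0],2.5],[[0,0,0],[0,0.2,-2],2.5],[[0,0,0],[0,0.32,-3.4],2.5],[[0,0,0],[0,0.32,-3.4],2.5],[[0,0,0],[0,0.32,-3.4],2.5],[[0,0,0],[0,0.32,-3.4],2.5],[[0,0,0],[0,0.32,-3.4],2.5],[[0,0,0],[0,0.32,-3.4],2.5],[[0,0,0],[0,0.32,-3.4],2.5]]'

```text
clock: 3.9
tool_pos: [0.5188, -0.1483, 0.1376]
eef_rot: [-0.52, -0.48, 0.52, -0.479]
contact_force: [0.7, 0.0, -0.8]
opening: 0.358
```

Call:
drive_tool --deltas '[[[0,0,0],[0,0.32,-3.4],2.5],[[0,0,0],[0,0.32,-3.4],2.5],[[0,0,0],[0,0.32,-3.4],2.5],[[0,0,0],[0,0.32,-3.4],2.5],[[0,0,0],[0,0.32,-3.4],2.5],[[0,0,0],[0,0.2,-2.4],2.5],[[0,0,0],[0,0,0],2.5],[[0,0,0],[0,0,0],2.5]]'

```text
clock: 4.57
tool_pos: [0.5523, 0.0441, 0.1376]
eef_rot: [0.519, 0.481, -0.519, 0.48]
contact_force: [0.3, -1.1, -0.6]
opening: 0.355
```

Run:
```python
from h import *
to(.552,.027,.0695,-4.6)
d=snap("scene","s1")
```

```text
t 4.57 pos [0.5523 0.0441 0.1376] yaw -4.4 tilt [-0.     0.001 -1.   ] | tool delta cm [6.81 0.1  1.71] turn x deg 0.2 F [ 0.3 -1.1 -0.6] open cm 3.13
```

View pics/s1.png

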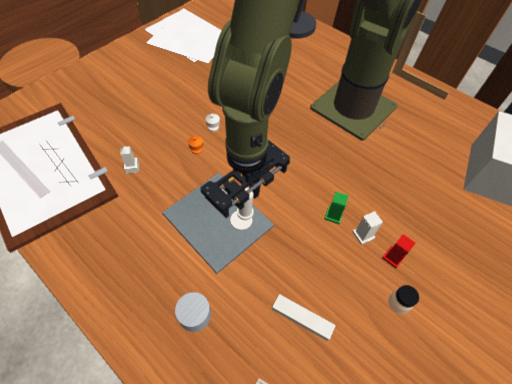

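The column is held above the slab at (243,210), but the fingers were still closing when the lift began. I'll check how high on the column they grip.

Run:
```python
from h import *
d=snap("wrist","w3");to(.552,.027,.0695,-4.6)
a=cv2.imread("pics/w2.png");b=cv2.imread("pics/w3.png")
cv2.imwrite("pics/c2.png",cv2.resize(np.hstack([a[160:384,150:350],b[160:384,150:350]]),None,fx=1.8,fy=1.8))
```

```text
t 4.67 pos [0.552  0.0406 0.1376] yaw -4.7 tilt [-0.001 -0.001 -1.   ] | tool delta cm [6.81 0.12 1.35] turn x deg -0.1 F [ 0.3 -1.  -1.3] open cm 3.15
```

View pics/c2.png

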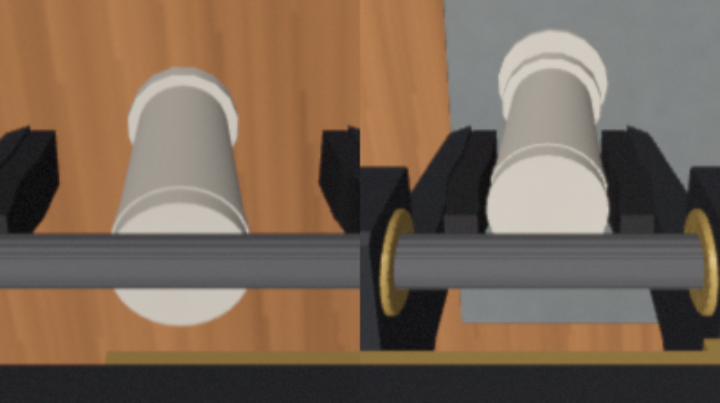

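Call:
drive_tool --deltas '[[[0,0,0],[0,0.1,0.7],2.5],[[0,0,0],[0,0,0.65],2.5],[[0,0,0],[1.5,0,0],2.5],[[0,0,0],[1.5,0,0],2.5],[[0,0,0],[0.8,0,0],2.5],[[0,0,0],[0.6,0,0],2.5],[[0,0,0],[0,0,0],2.5],[[0,0,0],[0,0,0],2.5],[[0,0,0],[0,0,0],2.5]]'

```text
clock: 5.42
tool_pos: [0.5527, 0.0283, 0.0943]
eef_rot: [0.52, 0.479, -0.519, 0.48]
contact_force: [-0.3, 0.1, -1.1]
opening: 0.359
```

Run:
```python
from h import *
to(.552,.027,.086,-4.6)
```

```text
t 5.42 pos [0.5527 0.0283 0.0943] yaw -4.6 tilt [ 0.001  0.    -1.   ] | tool delta cm [ 0.83 -0.06  0.13] turn x deg -0.0 F [-0.3  0.1 -1.1] open cm 3.16
```

Call:
drive_tool --deltas '[[[0,0,0],[0.2,-0.03,0.1],2.5],[[0,0,0],[0.2,0,0],2.5],[[0,0,0],[0,0,0],2.5],[[0,0,0],[0,0,0],2.5]]'

```text
clock: 5.75
tool_pos: [0.5523, 0.0274, 0.0902]
eef_rot: [0.52, 0.479, -0.519, 0.48]
contact_force: [0.3, -0.3, 2.1]
opening: 0.356
```

Call:
drive_tool --deltas '[[[0,0,0],[0.15,0,0],2.5],[[0,0,0],[0,0,0],2.5],[[0,0,0],[0,0,0],2.5]]'

```text
clock: 6.0
tool_pos: [0.5532, 0.0272, 0.0896]
eef_rot: [0.521, 0.479, -0.519, 0.48]
contact_force: [-0.5, -1.2, 10.6]
opening: 0.355
```

Call:
drive_tool --deltas '[[[0,0,0],[0.15,0,0],2.5],[[0,0,0],[0,0,0],2.5],[[0,0,0],[0,0,0],2.5]]'

```text
clock: 6.25
tool_pos: [0.5536, 0.0269, 0.0893]
eef_rot: [0.521, 0.478, -0.519, 0.481]
contact_force: [-1.9, -1.5, 21.2]
opening: 0.355
```

Call:
drive_tool --deltas '[[[0,0,0],[0.15,0,0],2.5],[[0,0,0],[0,0,0],2.5],[[0,0,0],[0,0,0],2.5]]'

```text
clock: 6.5
tool_pos: [0.5537, 0.027, 0.0889]
eef_rot: [0.521, 0.478, -0.519, 0.481]
contact_force: [-4.7, -0.9, 29.9]
opening: 0.353
```

Call:
drive_tool --deltas '[[[0,0,0],[-0.45,0,0],2.5],[[0,0,0],[0,0,0],2.5],[[0,0,0],[0,0,0],4],[[0,0,0],[0,0,0],5.5],[[0,0,0],[0,0,0],5.5],[[0,0,0],[0,0,0],5.5],[[0,0,0],[-1.5,0,0],5.5],[[0,0,0],[-3,0,0],5.5],[[0,0,0],[-3,0,0],5.5],[[0,0,0],[-3,0,0],5.5],[[0,0,0],[-1,0,0],5.5],[[0,0,0],[0,0,0],5.5]]'

```text
clock: 7.5
tool_pos: [0.5535, 0.0276, 0.207]
eef_rot: [0.521, 0.478, -0.518, 0.481]
contact_force: [0.6, -0.0, -0.2]
opening: 0.621
```

Call:
drive_tool --deltas '[[[0,0,0],[0,1,3.06],6],[[0,0,0],[0,1,3.06],6],[[0,0,0],[0,1,3.06],6],[[0,0,0],[0,1,3.06],6],[[0,0,0],[0,1,3.06],6],[[0,0,0],[0,1,3.06],6],[[0,0,0],[0,1,3.06],6],[[0,0,0],[0,1,3.06],6],[[0,0,0],[0,1,3.06],6],[[0,0,0],[0,1,3.06],6],[[0,0,0],[0,1,3.06],6],[[0,0,0],[0,0,0],6]]'

```text
clock: 8.5
tool_pos: [0.6325, -0.326, 0.2016]
eef_rot: [-0.52, -0.476, 0.524, -0.478]
contact_force: [-0.8, -1.6, -0.1]
opening: 0.682
```

Call:
drive_tool --deltas '[[[6.8,0,0],[0,0,0],6],[[6.8,0,0],[0,0,0],6],[[6.8,0,0],[0,0,0],6],[[6.8,0,0],[0,0,0],6],[[6.8,0,0],[0,0,0],6],[[0,0,0],[0,0,0],6],[[0,0,0],[0,0,0],6],[[0,0,0],[0,0,0],6]]'

```text
clock: 9.17
tool_pos: [0.6341, -0.3165, 0.2034]
eef_rot: [-0.636, -0.308, 0.637, -0.307]
contact_force: [-0.2, 0.6, -0.6]
opening: 0.679
```

Run:
```python
from h import *
d=snap("wrist","w4");to(.635,-.3175,.055,-38.5)
s=snap("scene","s2");
d2=snap("side")
# column check: two-view triangulation impossible over white footing -> top circle via bright mask
for n,x in(("scene",s),("side",d2)):
    for c in comps(white(x,60,165),60):
        p=plane(x,*cen(c),.103)
        if abs(p[0]-.55)<.15 and abs(p[1])<.15: print(n,np.round(cen(c)),cv2.contourArea(c),p.round(4))
```

```text
t 9.22 pos [ 0.6342 -0.3166  0.2037] yaw -38.5 tilt [-0.001  0.001 -1.   ] | tool delta cm [1.487e+01 1.400e-01 1.000e-02] turn x deg 0.0 F [-0.2 -0.2 -0.8] open cm 6.03
scene [241. 213.] 396.5 [0.5746 0.0502 0.103 ]
scene [218. 197.] 343.0 [ 0.5794 -0.0217  0.103 ]
side [286. 216.] 215.5 [ 0.4945 -0.1293  0.103 ]
side [272. 198.] 95.0 [ 0.4974 -0.0522  0.103 ]
```

View pics/w4.png

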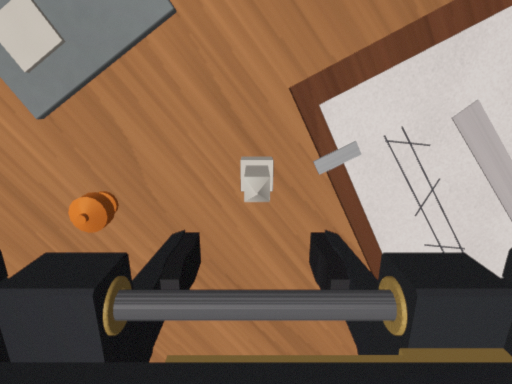

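The obelisk sits square between the fingers, with its pedestal at (257,174) — this matches the point straight below the TCP.

Call:
drive_tool --deltas '[[[0,0,0],[3,0.14,0],6],[[0,0,0],[3,0,0],6],[[0,0,0],[3,0,0],6],[[0,0,0],[3,0,0],6],[[0,0,0],[2.4,0,0],6],[[0,0,0],[1,0,0],6],[[0,0,0],[0,0,0],6],[[0,0,0],[0,0,0],6],[[0,0,0],[0,0,0],6]]'

```text
clock: 10.07
tool_pos: [0.637, -0.3185, 0.0528]
eef_rot: [0.638, 0.306, -0.636, 0.308]
contact_force: [-0.4, -0.4, 0.2]
opening: 0.681
```

Call:
drive_tool --deltas '[[[0,0,0],[0,0,0],1.5],[[0,0,0],[0,0,0],1.5],[[0,0,0],[0,0,0],1.5],[[0,0,0],[0,0,0],1.5],[[0,0,0],[0,0,0],1.5],[[0,0,0],[0,0,0],1.5],[[0,0,0],[0,0,0],1.5],[[0,0,0],[0,0,0],1.5],[[0,0,0],[0,0,0],1.5],[[0,0,0],[0,0,0],1.5]]'

```text
clock: 10.9
tool_pos: [0.6358, -0.3177, 0.051]
eef_rot: [0.637, 0.307, -0.637, 0.307]
contact_force: [-1.6, 1.3, 4.9]
opening: 0.313
```

Run:
```python
from h import *
to(.629,-.0714,.12,-4.6)
```

```text
t 10.90 pos [ 0.6358 -0.3177  0.051 ] yaw -38.6 tilt [ 0.  0. -1.] | tool delta cm [ -6.89 -15.89 -18.83] turn x deg -34.0 F [-1.6  1.3  4.9] open cm 2.76
```

Call:
drive_tool --deltas '[[[0,0,0],[0,0,0],1.5],[[0,0,0],[0,0,0],1.5],[[0,0,0],[0,0,0],1.5],[[0,0,0],[0,0,0],1.5]]'

```text
clock: 11.23
tool_pos: [0.6358, -0.3177, 0.051]
eef_rot: [0.637, 0.307, -0.637, 0.307]
contact_force: [-0.2, 1.8, 5.6]
opening: 0.314
```

Run:
```python
from h import *
to(.629,-.0714,.12,-4.6)
d=snap("wrist","w5")
```

```text
t 11.23 pos [ 0.6358 -0.3177  0.051 ] yaw -38.6 tilt [ 0. -0. -1.] | tool delta cm [ -6.9  -15.89 -18.83] turn x deg -34.0 F [-0.2  1.8  5.6] open cm 2.77
```

View pics/w5.png

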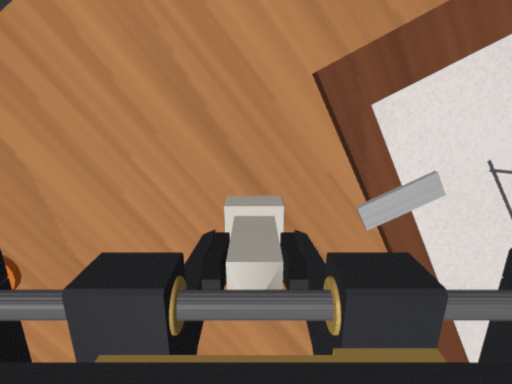

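Call:
drive_tool --deltas '[[[0,0,0],[-1,0,0],1.5],[[0,0,0],[-2,0,0],1.5],[[0,0,0],[-3,0,0],1.5],[[0,0,0],[-3,0,0],1.5],[[0,0,0],[0,0,0],1.5],[[0,0,0],[0,-1.2,-1.4],1.5],[[0,0,0],[0,-1.8,-2.1],1.5],[[0,0,0],[0,-2,-2.4],1.5],[[0,0,0],[0,-2,-2.4],1.5],[[0,0,0],[0,-2,-2.4],1.5],[[0,0,0],[0,-2,-2.4],1.5],[[0,0,0],[0,-2,-2.4],1.5]]'

```text
clock: 12.28
tool_pos: [0.6303, -0.1142, 0.1403]
eef_rot: [-0.637, -0.307, 0.637, -0.307]
contact_force: [-0.5, 0.2, -0.5]
opening: 0.317
```

Call:
drive_tool --deltas '[[[0,0,0],[0,-2,-2.4],1.5],[[0,0,0],[0,-0.9,-1],1.5],[[-6.8,0,0],[0,0,0],1.5],[[-6.8,0,0],[0,0,0],1.5],[[-6.8,0,0],[0,0,0],1.5],[[-6.8,0,0],[0,0,0],1.5],[[-6.8,0,0],[0,0,0],1.5],[[0,0,0],[0,0,0],1.5],[[0,0,0],[0,0,0],1.5],[[0,0,0],[0,0,0],1.5]]'

```text
clock: 13.12
tool_pos: [0.6292, -0.0716, 0.1406]
eef_rot: [-0.52, -0.478, 0.521, -0.479]
contact_force: [-0.3, 0.3, -1.2]
opening: 0.314
```

Run:
```python
from h import *
to(.629,-.0711,.065,-4.6)
d=snap("side","sd1");e=snap("scene","s3")
a=cv2.imread("pics/sd1.png");b=cv2.imread("pics/s3.png")
cv2.imwrite("pics/c3.png",cv2.resize(np.hstack([a[120:270,210:360],b[120:270,150:300]]),None,fx=2.6,fy=2.6,interpolation=cv2.INTER_CUBIC))
```

```text
t 13.12 pos [ 0.6292 -0.0716  0.1406] yaw -4.8 tilt [-0. -0. -1.] | tool delta cm [ 7.56 -0.03 -0.06] turn x deg -0.2 F [-0.3  0.3 -1.2] open cm 2.77
```

View pics/c3.png

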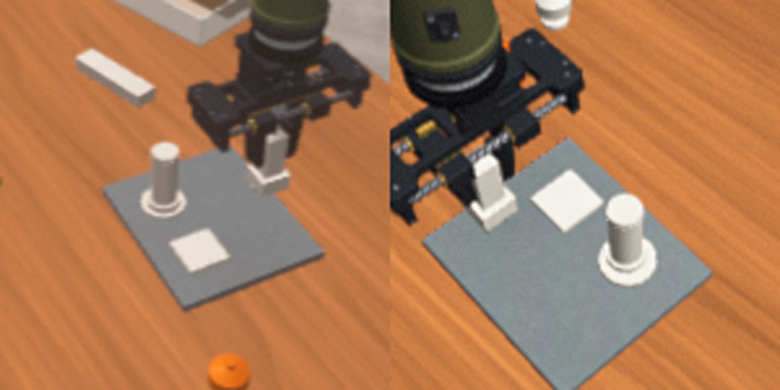

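The obelisk hangs upright over the back of the slab. The column stands on its footing, with its top at (273.5,178) in the side view and (240.4,199) in the scene view.

Call:
drive_tool --deltas '[[[0,0,0],[2,0,0],1.5],[[0,0,0],[2,0,0],1.5],[[0,0,0],[2,0,0],1.5],[[0,0,0],[1,0,0],1.5],[[0,0,0],[0.4,0,0],1.5],[[0,0,0],[0,0,0],1.5],[[0,0,0],[0,0,0],1.5],[[0,0,0],[0,0,0],1.5],[[0,0,0],[0,0,0],1.5]]'

```text
clock: 13.97
tool_pos: [0.6301, -0.0709, 0.0679]
eef_rot: [0.52, 0.479, -0.519, 0.48]
contact_force: [0.3, 0.3, -1.2]
opening: 0.31
```

Call:
drive_tool --deltas '[[[0,0,0],[0.15,0,0],1.5],[[0,0,0],[0,0,0],1.5],[[0,0,0],[0,0,0],1.5]]'

```text
clock: 14.22
tool_pos: [0.6294, -0.0708, 0.0655]
eef_rot: [0.52, 0.479, -0.52, 0.48]
contact_force: [0.2, 0.5, -1.6]
opening: 0.307
```

Call:
drive_tool --deltas '[[[0,0,0],[0.1,0,0],1.5],[[0,0,0],[0,0,0],1.5],[[0,0,0],[0,0,0],1.5]]'

```text
clock: 14.47
tool_pos: [0.6292, -0.0708, 0.0642]
eef_rot: [-0.52, -0.48, 0.52, -0.48]
contact_force: [-0.7, 0.6, -1.3]
opening: 0.314
```

Run:
```python
from h import *
to(.629,-.0711,.063,-4.6)
a=snap("side");b=snap("scene")
print("column top",plane(a,273.5,178,.103),plane(b,240.4,199,.103),tri(a,(273.5,178),b,(240.4,199)))
```

```text
t 14.47 pos [ 0.6292 -0.0708  0.0642] yaw -4.6 tilt [-0.  0. -1.] | tool delta cm [ 0.12 -0.02  0.03] turn x deg 0.0 F [-0.7  0.6 -1.3] open cm 2.76
column top [0.54905443 0.02111472 0.103     ] [0.54820461 0.02157079 0.103     ] [0.54864194 0.02134507 0.10309968]
```

Call:
drive_tool --deltas '[[[0,0,0],[0.12,0,0],1.5],[[0,0,0],[0,0,0],1.5],[[0,0,0],[0,0,0],1.5]]'

```text
clock: 14.82
tool_pos: [0.6294, -0.0708, 0.0631]
eef_rot: [0.52, 0.479, -0.52, 0.48]
contact_force: [-0.1, -0.6, 0.2]
opening: 0.31
```

Call:
drive_tool --deltas '[[[0,0,0],[0.1,0,0],1.5],[[0,0,0],[0,0,0],1.5],[[0,0,0],[0,0,0],1.5]]'

```text
clock: 15.07
tool_pos: [0.6297, -0.0709, 0.0629]
eef_rot: [0.52, 0.479, -0.519, 0.48]
contact_force: [-0.6, -0.1, 5.5]
opening: 0.309
```

Call:
drive_tool --deltas '[[[0,0,0],[0.05,0,0],1.5],[[0,0,0],[0,0,0],1.5]]'

```text
clock: 15.23
tool_pos: [0.6298, -0.0709, 0.0629]
eef_rot: [0.52, 0.479, -0.519, 0.48]
contact_force: [-2.5, -0.3, 9.5]
opening: 0.313
```

Call:
drive_tool --deltas '[[[0,0,0],[-0.12,0,0],1.5],[[0,0,0],[0,0,0],3],[[0,0,0],[0,0,0],4.5],[[0,0,0],[0,0,0],4.5],[[0,0,0],[0,0,0],4.5],[[0,0,0],[-1,0,0],4.5],[[0,0,0],[-3,0,0],4.5],[[0,0,0],[-3.5,0,0],4.5],[[0,0,0],[-3.5,0,0],4.5],[[0,0,0],[-3.5,0,0],4.5],[[0,0,0],[-3.5,0,0],4.5]]'

```text
clock: 16.15
tool_pos: [0.6289, -0.0708, 0.2451]
eef_rot: [0.52, 0.48, -0.52, 0.48]
contact_force: [0.9, -0.3, 0.5]
opening: 0.512
```

Call:
drive_tool --deltas '[[[0,0,0],[0,-1.6,-2.9],6],[[0,0,0],[0,-1.6,-2.9],6],[[0,0,0],[0,-1.6,-2.9],6],[[0,0,0],[0,-1.6,-2.9],6],[[0,0,0],[0,-1.6,-2.9],6],[[0,0,0],[0,-1.4,-2.8],6],[[0,0,0],[0,0,0],6],[[0,0,0],[0,0,0],6],[[0,0,0],[0,0,0],6],[[0,0,0],[0,0,0],6]]'

```text
clock: 16.98
tool_pos: [0.55, 0.1074, 0.243]
eef_rot: [-0.52, -0.478, 0.52, -0.479]
contact_force: [0.3, -0.3, -0.5]
opening: 0.684
```

Run:
```python
from h import *
d=snap("wrist","w6");to(.366,.28,.2,None)
im=cv2.imread("pics/w6.png");cv2.imwrite("pics/w6b.png",cv2.resize(im[100:310,90:400],None,fx=2.5,fy=2.5,interpolation=cv2.INTER_CUBIC))
```

```text
t 17.03 pos [0.55   0.1073 0.2429] yaw -4.8 tilt [ 0.001 -0.001 -1.   ] | tool delta cm [  4.26 -19.78 -15.68] turn x deg None F [ 0.  -0.6  0.1] open cm 6.01
```

View pics/w6b.png

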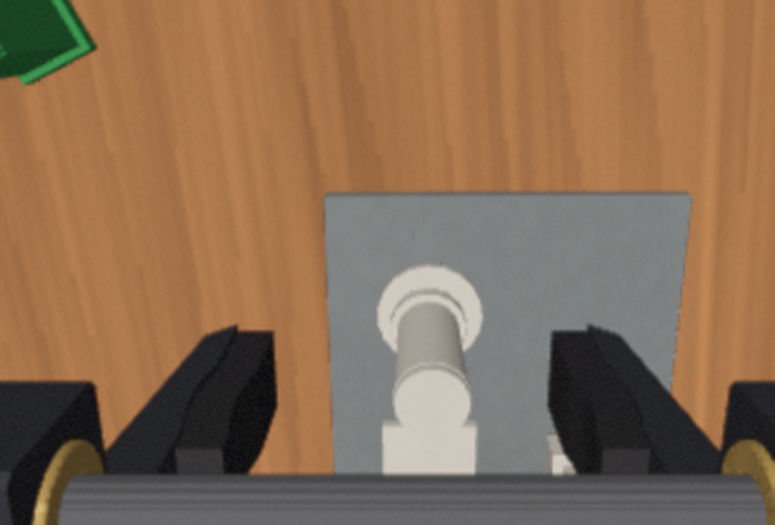

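The column stands inside the footing ring, with footing rim top edge at about v=206, base rim at about v=215 and top circle centre at (262.4,260.8).

Run:
```python
from h import *
d=snap("wrist");to(0,0,0)
print("foot rim y",plane(d,261.8,206,.018)[:2]-[-.0022,-.0]-[0,.028],"base rim ->ctr",plane(d,261.8,215.3,.028)[:2]-[0,.020],"top",plane(d,262.4,260.8,.103))
yc=(d["color"][196:225,262].astype(int).sum(1));print(list(zip(range(196,225),yc)))
```

```text
t 17.08 pos [0.55   0.1075 0.2428] yaw -4.8 tilt [ 0.    -0.001 -1.   ] | tool delta cm [ 24.27 -53.93  15.25] turn x deg None F [-0.3 -0.3 -0.1] open cm 5.99
foot rim y [0.55695737 0.02729035] base rim ->ctr [0.55384473 0.02634171] top [0.55107386 0.02452064 0.103     ]
[(196, np.int64(395)), (197, np.int64(394)), (198, np.int64(391)), (199, np.int64(395)), (200, np.int64(391)), (201, np.int64(392)), (202, np.int64(387)), (203, np.int64(387)), (204, np.int64(397)), (205, np.int64(419)), (206, np.int64(484)), (207, np.int64(580)), (208, np.int64(599)), (209, np.int64(596)), (210, np.int64(595)), (211, np.int64(598)), (212, np.int64(596)), (213, np.int64(597)), (214, np.int64(592)), (215, np.int64(525)), (216, np.int64(478)), (217, np.int64(489)), (218, np.int64(585)), (219, np.int64(599)), (220, np.int64(571)), (221, np.int64(492)), (222, np.int64(468)), (223, np.int64(464)), (224, np.int64(462))]
```

Call:
drive_tool --deltas '[[[0,0,0],[0,-1.5,-1.7],6],[[0,0,0],[0,-2.3,-2.5],6],[[0,0,0],[0,-2.3,-2.5],6],[[0,0,0],[0,-2.3,-2.5],6],[[0,0,0],[0,-2.3,-2.5],6],[[0,0,0],[0,-2.3,-2.5],6],[[0,0,0],[0,-2.3,-2.5],6],[[0,0,0],[0,-2.3,-2.5],6],[[0,0,0],[0,-2.3,-2.5],6],[[0,0,0],[0,-0.4,-0.7],6]]'

```text
clock: 17.92
tool_pos: [0.3613, 0.3534, 0.2428]
eef_rot: [0.518, 0.483, -0.518, 0.48]
contact_force: [0.4, 1.2, 0.3]
opening: 0.682
```

Call:
drive_tool --deltas '[[[0,0,0],[0,0,0],6],[[0,0,0],[0,0,0],6],[[0,0,0],[0,0,0],6],[[0,0,0],[0,0,0],6]]'

```text
clock: 18.25
tool_pos: [0.3667, 0.3466, 0.2427]
eef_rot: [-0.52, -0.478, 0.521, -0.479]
contact_force: [-0.4, -0.4, -0.6]
opening: 0.682
```

Run:
```python
from h import *
d=snap("wrist","w7");to(.366,.28,.2,None)
im=cv2.imread("pics/w7.png");cv2.imwrite("pics/w7b.png",cv2.resize(im[60:320,80:430],None,fx=2.2,fy=2.2,interpolation=cv2.INTER_CUBIC))
```

```text
t 18.30 pos [0.3665 0.3469 0.2427] yaw -4.8 tilt [ 0.001 -0.001 -1.   ] | tool delta cm [4.28 0.51 6.67] turn x deg None F [ 0.7  0.1 -0.6] open cm 6.03
```

View pics/w7b.png

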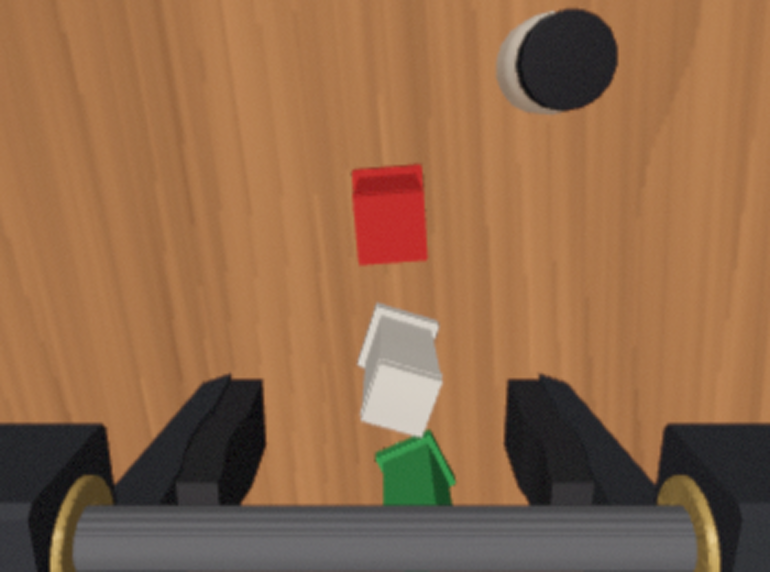

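The pier's top corners are at about (252.7,224.5), (280.5,232.3), (271.4,257.3) and (244.1,249.5). The red piece lies ahead of it and the green one behind, so jaws opening along x are clear.

Run:
```python
from h import *
d=snap("wrist")
b=pts(d,[(252.7,224.5),(280.5,232.3),(271.4,257.3),(244.1,249.5)],.085);c=b.mean(0);print(c.round(4),[np.degrees(np.arctan2(*(b[i]-b[i-1])[::-1])).round(1) for i in range(4)],[np.linalg.norm(b[i]-b[i-1]).round(4) for i in range(4)])
q=pts(d,[(80+377/2.2,60+305/2.2),(80+438/2.2,60+323/2.2),(80+360/2.2,60+364/2.2)],.01);print("base ctr",((q[1]+q[2])/2).round(4))
to(*c,.055,-17)
```

```text
[0.3687 0.278 ] [np.float64(67.4), np.float64(-21.7), np.float64(-112.0), np.float64(157.6)] [np.float64(0.0312), np.float64(0.0314), np.float64(0.0316), np.float64(0.0317)]
base ctr [0.3692 0.2778]
t 18.35 pos [0.3662 0.3472 0.2427] yaw -4.8 tilt [ 0.    -0.001 -1.   ] | tool delta cm [18.78  0.81  6.86] turn x deg 12.2 F [0.3 0.8 0. ] open cm 6.04
```

Call:
drive_tool --deltas '[[[0,0,0],[0,0.4,3.4],6],[[0,0,0],[0,0.4,3.5],6],[[6,0,0],[0,0,0],6],[[6,0,0],[0,0,0],6],[[5.3,0,0],[0,0,0],6],[[0,0,0],[0,0,0],6],[[0,0,0],[3,0,0],6],[[0,0,0],[3,0,0],6],[[0,0,0],[3,0,0],6],[[0,0,0],[0,0,0],6],[[0,0,0],[0,0,0],6]]'

```text
clock: 19.27
tool_pos: [0.367, 0.2785, 0.1521]
eef_rot: [-0.584, -0.396, 0.587, -0.396]
contact_force: [-0.1, -1.4, 0.4]
opening: 0.681
```

Run:
```python
from h import *
to(.369,.278,.055,-22)
```

```text
t 19.27 pos [0.367  0.2785 0.1521] yaw -21.8 tilt [-0.003 -0.002 -1.   ] | tool delta cm [ 9.71  0.22 -0.06] turn x deg 0.2 F [-0.1 -1.4  0.4] open cm 6.00
```

Call:
drive_tool --deltas '[[[0,0,0],[2.5,0.1,0],6],[[0,0,0],[2.5,0,0],6],[[0,0,0],[2.5,0,0],6],[[0,0,0],[1.5,0,0],6],[[0,0,0],[0.7,0,0],6],[[0,0,0],[0,0,0],6],[[0,0,0],[0,0,0],6],[[0,0,0],[0,0,0],6]]'

```text
clock: 19.93
tool_pos: [0.3693, 0.2795, 0.0572]
eef_rot: [0.587, 0.396, -0.585, 0.396]
contact_force: [-0.3, 0.1, 0.8]
opening: 0.68
```

Call:
drive_tool --deltas '[[[0,0,0],[0,0,0],2.5],[[0,0,0],[0,0,0],2.5],[[0,0,0],[0,0,0],2.5],[[0,0,0],[0,0,0],2.5],[[0,0,0],[0,0,0],2.5],[[0,0,0],[0,0,0],2.5],[[0,0,0],[0,0,0],2.5],[[0,0,0],[0,0,0],2.5]]'

```text
clock: 20.6
tool_pos: [0.3687, 0.279, 0.0559]
eef_rot: [0.586, 0.396, -0.586, 0.396]
contact_force: [0.3, -0.0, 3.9]
opening: 0.364
```

Run:
```python
from h import *
to(.5443,-.0643,.15,-4.6)
```

```text
t 20.60 pos [0.3687 0.279  0.0559] yaw -21.9 tilt [ 0.001  0.    -1.   ] | tool delta cm [-9.41 29.1  25.29] turn x deg -17.3 F [ 0.3 -0.   3.9] open cm 3.20
```

Call:
drive_tool --deltas '[[[0,0,0],[-1,0,0],2.5],[[0,0,0],[-2.5,0,0],2.5],[[0,0,0],[-3,0,0],2.5],[[0,0,0],[-3,0,0],2.5],[[0,0,0],[-3,0,0],2.5],[[0,0,0],[0,0,0],2.5],[[0,0,0],[0,1.5,1.3],2.5],[[0,0,0],[0,2.4,2.1],2.5],[[0,0,0],[0,2.4,2.1],2.5],[[0,0,0],[0,2.4,2.1],2.5],[[0,0,0],[0,2.4,2.1],2.5],[[0,0,0],[0,2.4,2.1],2.5]]'

```text
clock: 21.6
tool_pos: [0.4494, 0.1175, 0.1803]
eef_rot: [-0.585, -0.396, 0.586, -0.396]
contact_force: [1.1, 0.7, -1.1]
opening: 0.362
```

Call:
drive_tool --deltas '[[[0,0,0],[0,2.4,2.1],2.5],[[0,0,0],[0,2.4,2.1],2.5],[[0,0,0],[0,2.4,2.1],2.5],[[0,0,0],[0,2.4,2.1],2.5],[[0,0,0],[0,2.4,2.1],2.5],[[0,0,0],[0,2.4,2.1],2.5],[[0,0,0],[0,1.2,0.9],2.5],[[-6,0,0],[0,0,0],2.5],[[-6,0,0],[0,0,0],2.5],[[-5.3,0,0],[0,0,0],2.5],[[0,0,0],[0,0,0],2.5],[[0,0,0],[0,0,0],2.5]]'

```text
clock: 22.6
tool_pos: [0.5433, -0.0644, 0.1802]
eef_rot: [-0.52, -0.479, 0.521, -0.478]
contact_force: [-0.1, -0.1, 0.2]
opening: 0.364
```

Call:
drive_tool --deltas '[[[0,0,0],[0,0,0],2.5],[[0,0,0],[0,0,0],2.5]]'

```text
clock: 22.77
tool_pos: [0.5438, -0.0642, 0.1806]
eef_rot: [-0.52, -0.479, 0.52, -0.479]
contact_force: [0.5, 0.4, -0.9]
opening: 0.362
```

Run:
```python
from h import *
to(.5443,-.0637,.078,-4.6)
```

```text
t 22.77 pos [ 0.5438 -0.0642  0.1806] yaw -4.7 tilt [-0. -0. -1.] | tool delta cm [10.26  0.05 -0.06] turn x deg -0.1 F [ 0.5  0.4 -0.9] open cm 3.19
```

Call:
drive_tool --deltas '[[[0,0,0],[2,0.05,-0.05],2.5],[[0,0,0],[2.5,0,0],2.5],[[0,0,0],[2.5,0,0],2.5],[[0,0,0],[2,0,0],2.5],[[0,0,0],[0.9,0,0],2.5],[[0,0,0],[0.3,0,0],2.5],[[0,0,0],[0,0,0],2.5],[[0,0,0],[0,0,0],2.5],[[0,0,0],[0,0,0],2.5]]'

```text
clock: 23.52
tool_pos: [0.5455, -0.064, 0.0799]
eef_rot: [0.52, 0.479, -0.519, 0.48]
contact_force: [-0.1, -0.4, -1.8]
opening: 0.359
```

Call:
drive_tool --deltas '[[[0,0,0],[0.2,0,0],2.5],[[0,0,0],[0,0,0],2.5],[[0,0,0],[0,0,0],2.5]]'

```text
clock: 23.77
tool_pos: [0.5448, -0.064, 0.0772]
eef_rot: [0.52, 0.479, -0.52, 0.48]
contact_force: [0.1, -0.6, -1.9]
opening: 0.365
```

Call:
drive_tool --deltas '[[[0,0,0],[0.15,0,0],2.5],[[0,0,0],[0,0,0],2.5],[[0,0,0],[0,0,0],2.5]]'

```text
clock: 24.02
tool_pos: [0.5446, -0.0639, 0.0752]
eef_rot: [-0.52, -0.48, 0.52, -0.479]
contact_force: [-0.5, 1.1, -1.3]
opening: 0.357
```

Call:
drive_tool --deltas '[[[0,0,0],[0.1,0,0],2.5],[[0,0,0],[0,0,0],2.5],[[0,0,0],[0,0,0],2.5]]'

```text
clock: 24.27
tool_pos: [0.5446, -0.0639, 0.0742]
eef_rot: [-0.52, -0.48, 0.52, -0.48]
contact_force: [-0.0, -0.4, -1.7]
opening: 0.357
```

Run:
```python
from h import *
to(.5443,-.0637,.074,-4.6)
```

```text
t 24.27 pos [ 0.5446 -0.0639  0.0742] yaw -4.6 tilt [-0.  0. -1.] | tool delta cm [ 0.02 -0.03 -0.02] turn x deg 0.0 F [-0.  -0.4 -1.7] open cm 3.15
```

Call:
drive_tool --deltas '[[[0,0,0],[0.1,0,0],2.5],[[0,0,0],[0,0,0],2.5],[[0,0,0],[0,0,0],4],[[0,0,0],[0,0,0],5],[[0,0,0],[0,0,0],5],[[0,0,0],[0,0,0],5],[[0,0,0],[-1,0,0],5],[[0,0,0],[-3,0,0],5],[[0,0,0],[-3.5,0,0],5],[[0,0,0],[-3.5,0,0],5],[[0,0,0],[-3.5,0,0],5],[[0,0,0],[-3.5,0,0],5]]'

```text
clock: 25.27
tool_pos: [0.5441, -0.0639, 0.2557]
eef_rot: [0.52, 0.48, -0.52, 0.48]
contact_force: [1.1, -0.8, -0.8]
opening: 0.567
```

Call:
drive_tool --deltas '[[[0,0,0],[0,0.2,-1.6],6],[[0,0,0],[0,0.4,-3.2],6],[[0,0,0],[0,0.4,-3.2],6],[[0,0,0],[0,0.4,-3.2],6],[[0,0,0],[0,0.4,-3.2],6],[[0,0,0],[0,0.4,-3.2],6],[[0,0,0],[0,0,0],6],[[0,0,0],[0,0,0],6],[[0,0,0],[0,0,0],6]]'

```text
clock: 26.02
tool_pos: [0.5804, 0.1088, 0.2535]
eef_rot: [-0.519, -0.479, 0.52, -0.48]
contact_force: [0.2, 0.3, 0.3]
opening: 0.684
```

Run:
```python
from h import *
d=snap("wrist","w8");to(.634,.37,.25,-4.6)
cv2.imwrite("pics/w8b.png",cv2.resize(cv2.imread("pics/w8.png")[100:310,90:400],None,fx=2.5,fy=2.5,interpolation=cv2.INTER_CUBIC))
a=snap("side","sd2");b=snap("scene","s4")
a=cv2.imread("pics/sd2.png");b=cv2.imread("pics/s4.png")
o=np.hstack([a[150:250,235:335],b[150:250,175:275]]);o=cv2.resize(o,None,fx=4,fy=4,interpolation=cv2.INTER_CUBIC)
cv2.imwrite("pics/c4.png",o)
```

```text
t 26.07 pos [0.5804 0.108  0.2535] yaw -4.7 tilt [-0.    -0.001 -1.   ] | tool delta cm [  0.31   3.19 -26.55] turn x deg -0.1 F [-0.3 -0.8 -1. ] open cm 5.99
```

View pics/w8b.png

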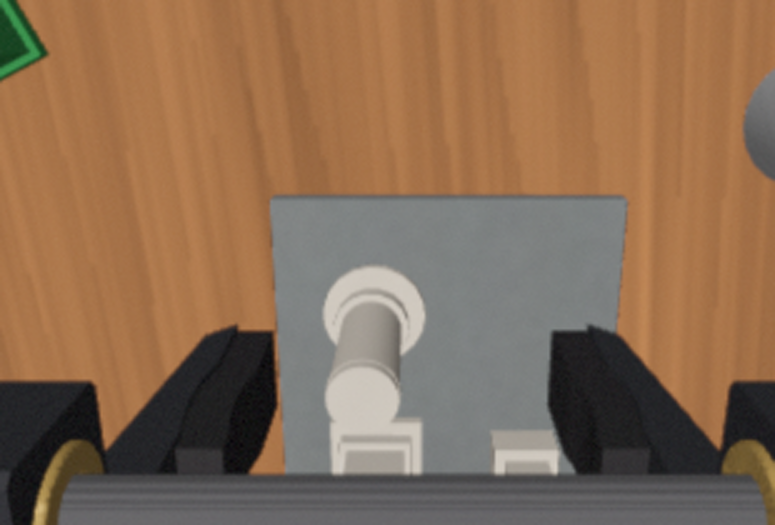

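The pier sits square in its footing, the column is inside its ring and the obelisk stands on the slab behind. Next is the lintel.

Call:
drive_tool --deltas '[[[0,0,0],[0,0.4,-3.3],6],[[0,0,0],[0,0.4,-3.3],6],[[0,0,0],[0,0.4,-3.3],6],[[0,0,0],[0,0.4,-3.3],6],[[0,0,0],[0,0.4,-3.3],6],[[0,0,0],[0,0.4,-3.3],6],[[0,0,0],[0,0.4,-3.3],6],[[0,0,0],[0,0.4,-3.3],6],[[0,0,0],[0,0,0],6],[[0,0,0],[0,0,0],6],[[0,0,0],[0,0,0],6],[[0,0,0],[0,0,0],6]]'

```text
clock: 27.17
tool_pos: [0.6346, 0.3675, 0.2533]
eef_rot: [-0.52, -0.478, 0.521, -0.479]
contact_force: [0.1, -0.2, 0.2]
opening: 0.682
```

Run:
```python
from h import *
d=snap("wrist","w9");to(.634,.291,.1,13.2)
for v in(120,150,165,180):
  for c in comps(white(d,50,v),500): print(v,np.round(cen(c)),cv2.contourArea(c),cv2.boundingRect(c),cv2.minAreaRect((pts(d,c,.022)*1000).astype(np.float32)))
```

```text
t 27.22 pos [0.6345 0.3677 0.2535] yaw -4.8 tilt [ 0.    -0.002 -1.   ] | tool delta cm [15.36  0.58  7.62] turn x deg -18.0 F [0.9 0.1 0.8] open cm 5.97
120 [246. 347.] 1541.0 (187, 340, 119, 15) ((597.3815307617188, 84.71028137207031), (26.901962280273438, 183.0069580078125), 85.2589340209961)
120 [505. 236.] 696.5 (494, 184, 18, 93) ((966.9896240234375, 248.09808349609375), (17.78630256652832, 136.70127868652344), 0.042810481041669846)
120 [258. 217.] 2316.0 (232, 169, 53, 98) ((634.0203857421875, 293.0473327636719), (33.666805267333984, 138.3784942626953), 13.157255172729492)
120 [395. 111.] 13267.5 (337, 0, 158, 212) ((841.5487060546875, 411.53594970703125), (161.95242309570312, 215.65234375), 14.18925952911377)
150 [258. 217.] 2270.0 (232, 169, 53, 98) ((633.6026611328125, 292.96697998046875), (33.10498809814453, 138.3502960205078), 12.991402626037598)
150 [400. 109.] 11499.5 (345, 0, 150, 212) ((845.00927734375, 412.36334228515625), (153.73257446289062, 215.3413848876953), 14.398475646972656)
165 [258. 218.] 2201.0 (232, 171, 53, 96) ((633.8529663085938, 291.6452941894531), (32.702579498291016, 135.72427368164062), 13.157280921936035)
165 [398. 105.] 10006.0 (350, 0, 144, 212) ((846.6825561523438, 412.833984375), (143.90457153320312, 215.66600036621094), 14.181990623474121)
180 [258. 219.] 2135.5 (232, 172, 53, 95) ((633.66796875, 291.33734130859375), (32.01964569091797, 134.38270568847656), 13.160921096801758)
180 [394. 108.] 8501.5 (351, 18, 91, 179) ((824.6864624023438, 415.2916259765625), (101.0150146484375, 186.11978149414062), 14.375615119934082)
```

Call:
drive_tool --deltas '[[[0,0,0],[0,0.3,3.8],6],[[0,0,0],[0,0.27,3.8],6],[[-6,0,0],[0,0,0],6],[[-6,0,0],[0,0,0],6],[[-5.9,0,0],[0,0,0],6],[[0,0,0],[3,0,0],6],[[0,0,0],[3,0,0],6],[[0,0,0],[3,0,0],6],[[0,0,0],[3,0,0],6],[[0,0,0],[3,0,0],6],[[0,0,0],[3,0,0],6],[[0,0,0],[0,0,0],6]]'

```text
clock: 28.22
tool_pos: [0.6297, 0.29, 0.0674]
eef_rot: [0.435, 0.555, -0.443, 0.553]
contact_force: [-0.9, -1.3, -1.5]
opening: 0.679
```

Call:
drive_tool --deltas '[[[0,0,0],[0,0,0],6],[[0,0,0],[0,0,0],6],[[0,0,0],[0,0,0],6]]'

```text
clock: 28.47
tool_pos: [0.6351, 0.2946, 0.0761]
eef_rot: [0.44, 0.554, -0.437, 0.555]
contact_force: [0.4, 0.1, -0.0]
opening: 0.682
```

Run:
```python
from h import *
to(.6338,.2915,.014,13.15)
```

```text
t 28.47 pos [0.6351 0.2946 0.0761] yaw 13.3 tilt [ 0.004  0.002 -1.   ] | tool delta cm [ 6.21 -0.23  0.28] turn x deg 0.1 F [ 0.4  0.1 -0. ] open cm 6.01
```

Call:
drive_tool --deltas '[[[0,0,0],[2,-0.1,0.2],6],[[0,0,0],[2,0,0],6],[[0,0,0],[1.2,0,0],6],[[0,0,0],[0.7,0,0],6],[[0,0,0],[0,0,0],6],[[0,0,0],[0,0,0],6],[[0,0,0],[0,0,0],6],[[0,0,0],[0,0,0],6]]'

```text
clock: 29.13
tool_pos: [0.6336, 0.2925, 0.0155]
eef_rot: [0.439, 0.554, -0.438, 0.555]
contact_force: [-0.3, 0.8, 0.6]
opening: 0.681
```

Run:
```python
from h import *
to(.6338,.2915,.014,13.15)
```

```text
t 29.13 pos [0.6336 0.2925 0.0155] yaw 13.3 tilt [ 0.002  0.001 -1.   ] | tool delta cm [ 0.15 -0.01  0.1 ] turn x deg 0.1 F [-0.3  0.8  0.6] open cm 6.00
```

Call:
drive_tool --deltas '[[[0,0,0],[0.05,0,0.08],6],[[0,0,0],[0,0,0],2.5],[[0,0,0],[0,0,0],2.5],[[0,0,0],[0,0,0],2.5],[[0,0,0],[0,0,0],2.5],[[0,0,0],[0,0,0],2.5],[[0,0,0],[0,0,0],2.5],[[0,0,0],[0,0,0],2.5],[[0,0,0],[0,0,0],2.5],[[0,0,0],[0,0,0],2.5]]' --force 30

```text
clock: 29.97
tool_pos: [0.6332, 0.2913, 0.0138]
eef_rot: [0.439, 0.554, -0.439, 0.555]
contact_force: [-0.2, 1.0, 0.9]
opening: 0.38
```

Call:
drive_tool --deltas '[[[0,0,0],[-1,0,0],2.5],[[0,0,0],[-2,0,0],2.5],[[0,0,0],[-3,0,0],2.5],[[0,0,0],[-3,0,0],2.5],[[0,0,0],[-3,0,0],2.5],[[0,0,0],[-3,0,0],2.5],[[6,0,0],[-1,0,0],2.5],[[6,0,0],[0,0,0],2.5],[[5.8,0,0],[0,0,0],2.5],[[0,0,0],[0,0,0],2.5],[[0,0,0],[0,0,0],2.5],[[0,0,0],[0,0,0],2.5]]'

```text
clock: 30.97
tool_pos: [0.6326, 0.2911, 0.1736]
eef_rot: [-0.518, -0.481, 0.519, -0.481]
contact_force: [0.5, 0.0, -0.8]
opening: 0.386
```

Run:
```python
from h import *
to(.5485,-.0187,.17,-4.6)
```

```text
t 30.97 pos [0.6326 0.2911 0.1736] yaw -4.3 tilt [-0.001 -0.    -1.   ] | tool delta cm [ 0.38 -6.04 31.53] turn x deg 0.3 F [ 0.5  0.  -0.8] open cm 3.40
```

Call:
drive_tool --deltas '[[[0.3,0,0],[0,-0.3,1.5],2.5],[[0,0,0],[0,-0.57,3],2.5],[[0,0,0],[0,-0.57,3],2.5],[[0,0,0],[0,-0.57,3],2.5],[[0,0,0],[0,-0.57,3],2.5],[[0,0,0],[0,-0.57,3],2.5],[[0,0,0],[0,-0.57,3],2.5],[[0,0,0],[0,-0.57,3],2.5],[[0,0,0],[0,-0.57,3],2.5],[[0,0,0],[0,-0.57,3],2.5],[[0,0,0],[0,-0.57,3],2.5],[[0,0,0],[0,0,0],2.5]]'

```text
clock: 31.97
tool_pos: [0.5443, -0.0265, 0.1734]
eef_rot: [-0.52, -0.476, 0.525, -0.477]
contact_force: [-1.1, -1.0, -1.5]
opening: 0.385
```

Call:
drive_tool --deltas '[[[0,0,0],[0,0,0],2.5],[[0,0,0],[0,0,0],2.5],[[0,0,0],[0,0,0],2.5],[[0,0,0],[0,0,0],2.5]]'

```text
clock: 32.3
tool_pos: [0.5473, -0.016, 0.1737]
eef_rot: [0.52, 0.48, -0.519, 0.479]
contact_force: [-0.0, -0.6, -1.0]
opening: 0.381
```

Run:
```python
from h import *
to(.5485,-.0187,.1168,-4.6)
```

```text
t 32.30 pos [ 0.5473 -0.016   0.1737] yaw -4.6 tilt [ 0.001  0.001 -1.   ] | tool delta cm [5.69 0.14 0.27] turn x deg -0.0 F [-0.  -0.6 -1. ] open cm 3.36
```

Call:
drive_tool --deltas '[[[0,0,0],[0,0.13,0.25],2.5],[[0,0,0],[1.5,0,0],2.5],[[0,0,0],[1.5,0,0],2.5],[[0,0,0],[1,0,0],2.5],[[0,0,0],[0.7,0,0],2.5],[[0,0,0],[0.3,0,0],2.5],[[0,0,0],[0,0,0],2.5],[[0,0,0],[0,0,0],2.5],[[0,0,0],[0,0,0],2.5],[[0,0,0],[0,0,0],2.5]]'

```text
clock: 33.13
tool_pos: [0.5485, -0.0203, 0.1243]
eef_rot: [0.521, 0.478, -0.52, 0.479]
contact_force: [0.5, 0.3, -0.3]
opening: 0.386
```

Call:
drive_tool --deltas '[[[0,0,0],[0.2,0,0],2.5],[[0,0,0],[0,0,0],2.5],[[0,0,0],[0,0,0],2.5],[[0,0,0],[0,0,0],2.5]]'

```text
clock: 33.47
tool_pos: [0.548, -0.0203, 0.1218]
eef_rot: [0.521, 0.479, -0.52, 0.479]
contact_force: [0.2, 1.3, -1.5]
opening: 0.381
```

Call:
drive_tool --deltas '[[[0,0,0],[0.15,0,0],2.5],[[0,0,0],[0,0,0],2.5],[[0,0,0],[0,0,0],2.5],[[0,0,0],[0,0,0],2.5]]'

```text
clock: 33.8
tool_pos: [0.548, -0.0203, 0.1202]
eef_rot: [0.52, 0.479, -0.52, 0.479]
contact_force: [1.1, 0.1, -2.1]
opening: 0.381
```

Run:
```python
from h import *
to(.5485,-.0187,.1168,-4.6)
```

```text
t 33.80 pos [ 0.548  -0.0203  0.1202] yaw -4.8 tilt [ 0.  0. -1.] | tool delta cm [ 0.34  0.03 -0.16] turn x deg -0.2 F [ 1.1  0.1 -2.1] open cm 3.36
```

Call:
drive_tool --deltas '[[[0,0,0],[0.15,0.03,-0.16],2.5],[[0,0,0],[0,0,0],2.5],[[0,0,0],[0,0,0],2.5]]'

```text
clock: 34.05
tool_pos: [0.5484, -0.0185, 0.1186]
eef_rot: [0.52, 0.479, -0.52, 0.479]
contact_force: [-0.1, -0.2, -1.4]
opening: 0.385
```

Call:
drive_tool --deltas '[[[0,0,0],[0.1,0,0],2.5],[[0,0,0],[0,0,0],2.5],[[0,0,0],[0,0,0],2.5]]'

```text
clock: 34.3
tool_pos: [0.5484, -0.0188, 0.1177]
eef_rot: [-0.52, -0.479, 0.521, -0.479]
contact_force: [0.0, -0.4, -0.5]
opening: 0.382
```

Call:
drive_tool --deltas '[[[0,0,0],[0.1,0,0],2.5],[[0,0,0],[0,0,0],2.5],[[0,0,0],[0,0,0],2.5]]'

```text
clock: 34.55
tool_pos: [0.5485, -0.0187, 0.1168]
eef_rot: [0.521, 0.479, -0.52, 0.479]
contact_force: [0.8, 0.1, -0.8]
opening: 0.382
```

Run:
```python
from h import *
to(.5485,-.0187,.1168,-4.6)
```

```text
t 34.55 pos [ 0.5485 -0.0187  0.1168] yaw -4.8 tilt [ 0.  0. -1.] | tool delta cm [-0. -0. -0.] turn x deg -0.2 F [ 0.8  0.1 -0.8] open cm 3.37
```

Call:
drive_tool --deltas '[[[0,0,0],[0.07,0,0],2.5],[[0,0,0],[0,0,0],2.5],[[0,0,0],[0,0,0],2.5]]'

```text
clock: 34.8
tool_pos: [0.5485, -0.0188, 0.1167]
eef_rot: [0.521, 0.478, -0.52, 0.479]
contact_force: [-1.9, -0.1, 5.0]
opening: 0.383
```

Call:
drive_tool --deltas '[[[0,0,0],[0.05,0,0],2.5],[[0,0,0],[0,0,0],2.5],[[0,0,0],[0,0,0],3.6],[[0,0,0],[0,0,0],4.2],[[0,0,0],[0,0,0],5],[[0,0,0],[0,0,0],5],[[0,0,0],[0,0,0],5],[[0,0,0],[-1,0,0],5],[[0,0,0],[-3,0,0],5],[[0,0,0],[-3.5,0,0],5],[[0,0,0],[-3.5,0,0],5],[[0,0,0],[0,0,0],5]]'

```text
clock: 35.8
tool_pos: [0.5522, -0.0184, 0.2322]
eef_rot: [0.524, 0.476, -0.517, 0.481]
contact_force: [1.1, 0.3, -0.1]
opening: 0.568
```

Call:
drive_tool --deltas '[[[0,0,0],[0,-2.3,2.5],6.5],[[0,0,0],[0,-2.3,2.5],6.5],[[0,0,0],[0,-2.3,2.5],6.5],[[0,0,0],[0,-2.3,2.5],6.5],[[0,0,0],[0,-2.3,2.5],6.5],[[0,0,0],[0,-2.3,2.5],6.5],[[0,0,0],[0,-2.2,2.4],6.5],[[0,0,0],[0,0,0],6.5],[[0,0,0],[0,0,0],6.5],[[0,0,0],[0,0,0],6.5],[[0,0,0],[0,0,0],6.5],[[0,0,0],[0,0,0],6.5]]'

```text
clock: 36.8
tool_pos: [0.3757, -0.1778, 0.2256]
eef_rot: [0.52, 0.479, -0.519, 0.48]
contact_force: [0.4, 0.8, -0.5]
opening: 0.739
```

Run:
```python
from h import *
d=snap("wrist","w10");to(.375,-.262,.1,-4.6)
for v in(120,150):
  for c in comps(white(d,50,v),300):
    q=cv2.minEnclosingCircle(c);print(v,np.round(cen(c)),cv2.contourArea(c),cv2.boundingRect(c),q,plane(d,*q[0],.039).round(4),plane(d,*cen(c),.03).round(4))
```

```text
t 36.85 pos [ 0.3755 -0.1778  0.2256] yaw -4.7 tilt [ 0.001  0.    -1.   ] | tool delta cm [12.55  0.62  8.4 ] turn x deg -0.1 F [-0.1 -1.  -0. ] open cm 6.54
120 [257. 240.] 978.5 (240, 220, 35, 39) ((256.54388427734375, 239.1865234375), 19.354528427124023) [ 0.3714 -0.2575  0.039 ] [ 0.3714 -0.2628  0.03  ]
120 [431.  57.] 17882.5 (347, 0, 165, 114) ((429.0, 56.5), 99.5804672241211) [ 0.5591 -0.0719  0.039 ] [ 0.5664 -0.0718  0.03  ]
150 [256. 240.] 937.5 (240, 220, 35, 39) ((256.54388427734375, 239.1865234375), 19.354528427124023) [ 0.3714 -0.2575  0.039 ] [ 0.3708 -0.2635  0.03  ]
150 [394.  57.] 1127.0 (377, 26, 50, 55) ((401.0, 55.20754623413086), 33.79478454589844) [ 0.5311 -0.0685  0.039 ] [ 0.5286 -0.0683  0.03  ]
150 [476.  33.] 3029.0 (447, 0, 63, 70) ((481.3926696777344, 35.3184700012207), 42.92323303222656) [ 0.6086 -0.0569  0.039 ] [ 0.6093 -0.0526  0.03  ]
```

Run:
```python
from h import *
d=snap("wrist")
print("far edge->ctr",plane(d,257,259,.039)[1]+.021,"near edge->ctr (bowl)",plane(d,257,220,.021)[1]-.021,"foot",plane(d,257,220,.003)[1]-.016)
print("x",plane(d,257.5,240,.03)[0]); to(.373,-.262,.03,-4.6)
```

```text
far edge->ctr -0.26302803997107094 near edge->ctr (bowl) -0.26123187390407515 foot -0.2634780624377132
x 0.3718801021877554
t 36.90 pos [ 0.3753 -0.178   0.2255] yaw -4.7 tilt [ 0.001  0.    -1.   ] | tool delta cm [19.55  0.45  8.4 ] turn x deg -0.1 F [-0.1 -0.5  1. ] open cm 6.47
```

Call:
drive_tool --deltas '[[[0,0,0],[0,0.12,2.8],6.5],[[0,0,0],[0,0.12,2.8],6.5],[[0,0,0],[0,0.12,2.85],6.5],[[0,0,0],[0,0,0],6.5],[[0,0,0],[3,0,0],6.5],[[0,0,0],[3,0,0],6.5],[[0,0,0],[3,0,0],6.5],[[0,0,0],[3,0,0],6.5],[[0,0,0],[0,0,0],6.5],[[0,0,0],[0,0,0],6.5],[[0,0,0],[0,0,0],6.5]]' --force 15

```text
clock: 37.82
tool_pos: [0.3717, -0.2631, 0.1065]
eef_rot: [0.52, 0.478, -0.52, 0.479]
contact_force: [0.1, 0.1, 0.1]
opening: 0.74
```

Run:
```python
from h import *
to(.372,-.2625,.023,-4.6)
```

```text
t 37.82 pos [ 0.3717 -0.2631  0.1065] yaw -4.8 tilt [ 0.001 -0.    -1.   ] | tool delta cm [ 8.35  0.02 -0.06] turn x deg -0.2 F [0.1 0.1 0.1] open cm 6.52
```

Call:
drive_tool --deltas '[[[0,0,0],[2.5,0,-0.05],6.5],[[0,0,0],[2.5,0,0],6.5],[[0,0,0],[2,0,0],6.5],[[0,0,0],[1,0,0],6.5],[[0,0,0],[0.3,0,0],6.5],[[0,0,0],[0,0,0],6.5],[[0,0,0],[0,0,0],6.5],[[0,0,0],[0,0,0],6.5]]'

```text
clock: 38.48
tool_pos: [0.3734, -0.2646, 0.0293]
eef_rot: [-0.521, -0.479, 0.521, -0.478]
contact_force: [-0.4, 0.1, -0.8]
opening: 0.742
```

Call:
drive_tool --deltas '[[[0,0,0],[0,0,0],5],[[0,0,0],[0,0,0],4.5],[[0,0,0],[0,0,0],3.5],[[0,0,0],[0,0,0],3.5],[[0,0,0],[0,0,0],3.5],[[0,0,0],[0,0,0],3.5],[[0,0,0],[0,0,0],3.5],[[0,0,0],[0,0,0],3.5]]'

```text
clock: 39.15
tool_pos: [0.3726, -0.2641, 0.0282]
eef_rot: [-0.52, -0.48, 0.521, -0.477]
contact_force: [0.2, 0.3, 6.0]
opening: 0.47
```

Run:
```python
from h import *
to(.5485,-.0187,.2,-4.6)
```

```text
t 39.15 pos [ 0.3726 -0.2641  0.0282] yaw -4.8 tilt [-0.003  0.002 -1.   ] | tool delta cm [-17.2   15.42 -25.95] turn x deg -0.2 F [0.2 0.3 6. ] open cm 4.14
```

Call:
drive_tool --deltas '[[[0,0,0],[-1,0,0],3.5],[[0,0,0],[-2,0,0],3.5],[[0,0,0],[-3,0,0],3.5],[[0,0,0],[-3,0,0],3.5],[[0,0,0],[-3,0,0],3.5],[[0,0,0],[-3,0,0],3.5],[[0,0,0],[-2.5,0,0],3.5],[[0,0,0],[0,0,0],3.5],[[0,0,0],[0,0,0],3.5],[[0,0,0],[0,1,-1.6],3.5],[[0,0,0],[0,1.5,-2.4],3.5],[[0,0,0],[0,1.5,-2.5],3.5]]'

```text
clock: 40.15
tool_pos: [0.4174, -0.203, 0.2011]
eef_rot: [-0.52, -0.48, 0.522, -0.475]
contact_force: [1.5, -0.2, -0.5]
opening: 0.472
```

Call:
drive_tool --deltas '[[[0,0,0],[0,1.5,-2.5],3.5],[[0,0,0],[0,1.5,-2.5],3.5],[[0,0,0],[0,1.5,-2.5],3.5],[[0,0,0],[0,1.5,-2.5],3.5],[[0,0,0],[0,1.5,-2.5],3.5],[[0,0,0],[0,1.5,-2.5],3.5],[[0,0,0],[0,1.5,-2.5],3.5],[[0,0,0],[0,0.9,-1.5],3.5],[[0,0,0],[0,0,0],3.5],[[0,0,0],[0,0,0],3.5],[[0,0,0],[0,0,0],3.5],[[0,0,0],[0,0,0],3.5]]'

```text
clock: 41.15
tool_pos: [0.5466, -0.025, 0.2018]
eef_rot: [-0.519, -0.48, 0.522, -0.477]
contact_force: [1.0, -0.5, -0.3]
opening: 0.469
```

Run:
```python
from h import *
to(.5485,-.0203,.157,-4.6)
a=snap("side","sd5");b=snap("scene","s5")
a=cv2.imread("pics/sd5.png");b=cv2.imread("pics/s5.png")
o=np.hstack([a[110:260,220:345],b[130:280,155:280]]);cv2.imwrite("pics/c5.png",cv2.resize(o,None,fx=3.1,fy=3.1,interpolation=cv2.INTER_CUBIC))
```

```text
t 41.15 pos [ 0.5466 -0.025   0.2018] yaw -4.9 tilt [-0.006  0.    -1.   ] | tool delta cm [ 4.48  0.18 -0.49] turn x deg -0.3 F [ 1.  -0.5 -0.3] open cm 4.14
```

View pics/c5.png

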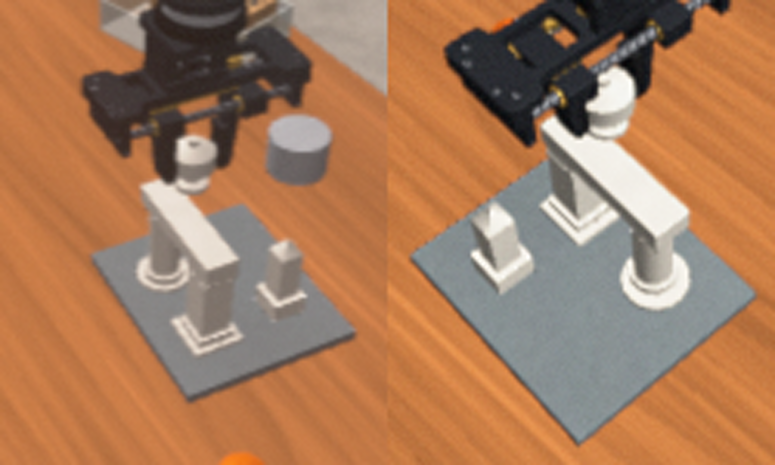

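The gateway stands with the lintel level on both supports, and the urn hangs upright above it.

Call:
drive_tool --deltas '[[[0,0,0],[0,0.15,-0.45],3.5],[[0,0,0],[1,0,0],3.5],[[0,0,0],[1.2,0,0],3.5],[[0,0,0],[1,0,0],3.5],[[0,0,0],[0.7,0,0],3.5],[[0,0,0],[0.2,0,0],3.5],[[0,0,0],[0,0,0],3.5],[[0,0,0],[0,0,0],3.5],[[0,0,0],[0,0,0],3.5],[[0,0,0],[0,0,0],3.5]]'

```text
clock: 42.08
tool_pos: [0.5501, -0.0187, 0.1623]
eef_rot: [-0.52, -0.48, 0.521, -0.477]
contact_force: [1.0, -0.6, -1.8]
opening: 0.47
```

Run:
```python
from h import *
to(.5485,-.0203,.1535,-4.6)
```

```text
t 42.08 pos [ 0.5501 -0.0187  0.1623] yaw -4.8 tilt [-0.002  0.002 -1.   ] | tool delta cm [ 0.88 -0.14  0.18] turn x deg -0.2 F [ 1.  -0.6 -1.8] open cm 4.14
```

Call:
drive_tool --deltas '[[[0,0,0],[0.3,-0.14,0.16],3.5],[[0,0,0],[0.3,0,0],3.5],[[0,0,0],[0,0,0],3.5],[[0,0,0],[0,0,0],3.5],[[0,0,0],[0,0,0],3.5]]'

```text
clock: 42.5
tool_pos: [0.5482, -0.0201, 0.1558]
eef_rot: [-0.52, -0.48, 0.521, -0.477]
contact_force: [-0.4, 1.1, -0.3]
opening: 0.47
```

Call:
drive_tool --deltas '[[[0,0,0],[0.12,0,0],3.5],[[0,0,0],[0,0,0],3.5],[[0,0,0],[0,0,0],3.5]]'

```text
clock: 42.75
tool_pos: [0.5481, -0.0201, 0.1546]
eef_rot: [-0.52, -0.48, 0.521, -0.477]
contact_force: [-0.3, -0.4, -0.1]
opening: 0.471
```

Call:
drive_tool --deltas '[[[0,0,0],[0.1,0,0],3.5],[[0,0,0],[0,0,0],3.5],[[0,0,0],[0,0,0],3.5]]'

```text
clock: 43.0
tool_pos: [0.5481, -0.0202, 0.1536]
eef_rot: [-0.52, -0.48, 0.521, -0.477]
contact_force: [0.1, 0.0, -1.0]
opening: 0.467
```

Run:
```python
from h import *
to(.5485,-.0203,.1535,-4.6)
```

```text
t 43.00 pos [ 0.5481 -0.0202  0.1536] yaw -4.8 tilt [-0.004  0.002 -1.   ] | tool delta cm [0.01 0.04 0.01] turn x deg -0.2 F [ 0.1  0.  -1. ] open cm 4.11
```

Call:
drive_tool --deltas '[[[0,0,0],[0.06,0,0],3.5],[[0,0,0],[0,0,0],3.5],[[0,0,0],[0,0,0],3.5]]'

```text
clock: 43.25
tool_pos: [0.5482, -0.0201, 0.1532]
eef_rot: [-0.52, -0.48, 0.521, -0.477]
contact_force: [0.0, -0.3, 1.9]
opening: 0.469
```

Call:
drive_tool --deltas '[[[0,0,0],[0.05,0,0],3.5],[[0,0,0],[0,0,0],3.5],[[0,0,0],[0,0,0],3.5]]'

```text
clock: 43.5
tool_pos: [0.5483, -0.0202, 0.1532]
eef_rot: [-0.52, -0.48, 0.521, -0.477]
contact_force: [-1.4, -0.2, 6.2]
opening: 0.47
```

Call:
drive_tool --deltas '[[[0,0,0],[-0.06,0,0],3.5],[[0,0,0],[0,0,0],4.3],[[0,0,0],[0,0,0],4.8],[[0,0,0],[0,0,0],6],[[0,0,0],[0,0,0],6.5],[[0,0,0],[0,0,0],6.5],[[0,0,0],[-0.5,0,0],6.5],[[0,0,0],[-1.5,0,0],6.5],[[0,0,0],[-3,0,0],6.5],[[0,0,0],[-3,0,0],6.5],[[0,0,0],[-3,0,0],6.5],[[0,0,0],[0,0,0],6.5]]'

```text
clock: 44.5
tool_pos: [0.5517, -0.0193, 0.2689]
eef_rot: [0.523, 0.478, -0.518, 0.479]
contact_force: [0.9, 0.9, 0.6]
opening: 0.736
```

Call:
drive_tool --deltas '[[[0,0,0],[-1.5,0,-2],6.5],[[0,0,0],[-1,0,-2.5],6.5],[[0,0,0],[0,0,-2.5],6.5],[[0,0,0],[0,0,-2.5],6.5],[[0,0,0],[0,0,-2.5],6.5],[[0,0,0],[0,0,0],6.5],[[0,0,0],[0,0,0],6.5],[[0,0,0],[0,0,0],6.5],[[0,0,0],[0,0,0],6.5],[[0,0,0],[0,0,0],6.5]]'

```text
clock: 45.33
tool_pos: [0.5587, 0.0974, 0.2881]
eef_rot: [-0.52, -0.479, 0.522, -0.477]
contact_force: [-0.4, -0.4, 0.3]
opening: 0.737
```

Run:
```python
from h import *
d=snap("wrist","w11");to(0,0,0)
a=snap("side","sd6");b=snap("scene","s6")
w,a,b=[cv2.imread(f"pics/{n}.png") for n in("w11","sd6","s6")]
o=np.hstack([cv2.resize(a[120:270,230:330],(250,375)),cv2.resize(b[130:280,165:265],(250,375)),cv2.resize(w[90:315,150:330],(300,375))])
cv2.imwrite("pics/c6.png",o)
```

```text
t 45.38 pos [0.5587 0.0977 0.2882] yaw -4.9 tilt [-0.004  0.001 -1.   ] | tool delta cm [ 29.02 -54.71  14.55] turn x deg None F [ 0.3 -0.9  0.5] open cm 6.47
```

View pics/c6.png

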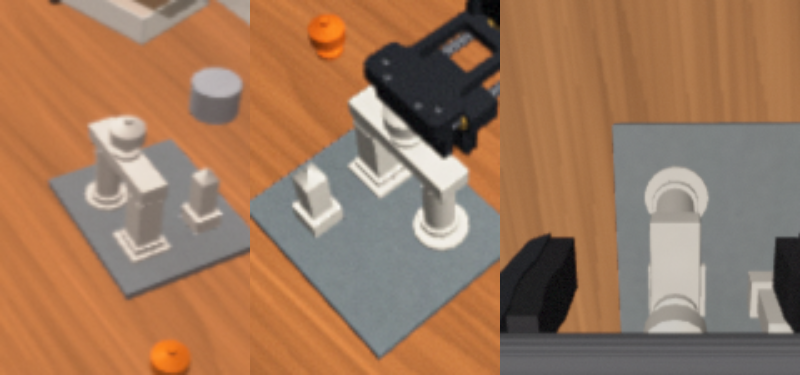

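Everything stands upright, with the urn on the lintel and the obelisk behind the pier. I'll do one numeric check and hand in.

Run:
```python
from h import *
d=snap("wrist");a=snap("side")
e=plane(d,255.6,217,.125);print("lintel front edge -> centre",e[:2]-.068*np.array([.0802,.9968]))
print("obelisk ped (side)",plane(a,230+201/2.5,120+213/2.5,.034))
c=pts(a,[(230+90/2.5,120+124/2.5),(230+120/2.5,120+118/2.5),(230+165/2.5,120+181/2.5),(230+132/2.5,120+192/2.5)],.125);print("lintel side corners centre",c.mean(0),"urn bowl top (side)",plane(a,230+127/2.5,120+126/2.5,.164))
to(0,0,0);r.finish_job()
```

```text
lintel front edge -> centre [ 0.54976493 -0.01147941]
obelisk ped (side) [ 0.62175177 -0.07920624  0.034     ]
lintel side corners centre [ 0.54528971 -0.02164953] urn bowl top (side) [ 0.54593809 -0.02045608  0.164     ]
t 45.58 pos [0.5587 0.0986 0.2884] yaw -4.8 tilt [-0.004  0.002 -1.   ] | tool delta cm [ 29.01 -54.73  14.59] turn x deg None F [ 0.2 -0.1 -0. ] open cm 6.50
the job is handed in; nothing more can be done
```

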